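# Set up the fold-down pastry flap

### The arm

A 6-joint arm with a two-finger parallel gripper is mounted at the origin on the work surface. World frame = base frame: x ahead of the robot, y to its left, z up, the work surface at z = 0. Lengths are in m, angles in degrees, forces in N, time in s.
With the tool pointing down it reaches from about 0.35 to 0.875 m from the base axis. Payload 4.2 kg.
Tool frame: the origin (TCP) lies on the centre line of the jaws, within the pads' length; the fingertips stand 8 mm ahead of it and the grasp point (between the pads) lies 11 mm behind it; z points along the fingers, y is the direction in which the jaws open and shut (so a half turn about z gives the same grasp; the last joint's range is limited). The gripper opens to 87 mm and grips with 3 to 60 N. Pads are 19 mm wide; open, the fingers measure 117 mm over their backs; the gripper's body (75 mm by 190 mm) begins 51 mm behind the grasp point.
Start: joints at [83.285, 22.042, 0.453, 0, -68.411, -14.817], TCP at [0.229, 0.581, 0.206] pointing down, gripper open.
Joint ranges: [-179.83, 179.83], [-69.29, 118.12], [-61.27, 80.66], [-181.25, 117.63], [-171.15, -9.14], [-177.46, 177.46]. Speed limits (degrees/s): [159.86, 159.86, 180, 180, 180, 180].

### API

Orientations are given as a 3x3 rotation matrix whose columns are the frame's x, y, z axes.
In Python, from station import sense, capture, finish_job, recognise gives the robot as it stands.
- The arm moves only by the tool apply_moves, never from a script. Its argument "plan" is a list that holds one entry, the list of rows, each a list of 7 numbers: the opening in per cent of the stroke, from 0 (shut) to 100 (fully open), then the shift along the world's x, y, z in units of 25 mm (1.0 is 25 mm), then the turn, a rotation vector about the world's x, y, z in rad. A call has 1 to 12 rows; each row shifts and turns the pose as measured when the row begins; what a row does not reach is not made up. A row lasts 1/12 s, in which the tool goes at most 41.7 mm and 7.16 degrees, less where a joint would pass 70% of its speed; a pose out of reach is approached as far as the arm can. A call is refused whole if a number of a shift passes 1 or a number of a turn 0.125, either way. A call with a gripper value outside its range is refused whole. The fingers move at their own pace and stop on an object; the grip force is fixed at half the most. Time passes only in rows, so rows that do not move let the fingers close. It gives the time, the measured TCP pose, the force and the opening at its end, in the units of the state.
- sense(): the state, without advancing time (a new reading comes with each control period).
- capture(name): name is "side" or "top"; returns a dict with "pixels" (384x512x3 uint8, red, green, blue), "depth" (384x512 float32, m along the optical axis (not along the pixel's ray), 0 where there is no reading), "mtx" (3x3 intrinsics, pixels), "R" (3x3) and "t" (3): a world point X has camera coordinates R X + t. Camera axes: x right, y down, z forward; pixel columns grow to the right and rows downward; lengths in m; the calibration is good to about 2 mm. A picture is of the moment at which its call begins.
- finish_job(): hands the job in, once; it reports no verdict.
Trained networks look in a picture, given as the dict that the camera call returned (one of the last four; its "shot" number tells which), for a name from the list of things; names that differ only in an ending like _2 or _b are one class to them, and where a whole thing is asked for, a point or a joint stands for the part that bears it (a point fixed in the world has none). Each returns a list of dicts, best first, with "score" (0 to 1); they miss things now and then, are a little off and sometimes report something else, mostly with a low value. They report only what shows in the picture. A call takes as long as a camera call. They do not tell look-alikes from the thing itself.
- recognise(label, picture): "at" ([x, y, z] in m, in the coordinates of the camera as it stood for that picture, good to about 4 mm: the middle of the surface that is visible of it).
The state is a dict: "time_s": time; "joints": joint angles; "joint_velocities": joint speeds; "effort": joint torques, N m; "tcp_pos": TCP position; "ee_rot": TCP orientation; "wrist_force": force on the tool from outside, world axes, zero at the start; "moment": the same for the moment, N m; "gripper_width": opening from 0.0 (shut) to 1.0 (fully open).
Only numpy, scipy, OpenCV 4.12 (cv2) and the standard library are available. Lean on these libraries where they do the work, as an engineer would, in place of code of your own. Each camera call takes 0.05 s, during which the arm holds its last target.

### The job

Get the baking bureau ready for rolling dough: take the steel flour shaker out of the way and stand it upright on the middle of the round cork trivet, and with the flap still up pull both slide-out supports (the ones with blue knobs) fully out. Then swing the flap (with the blue tab) down, lowering it gently without letting it drop, until it lies level on the supports. Leave the canister, the jam jar and the bottle standing where they are.

Things in the scene. Friction and masses are not known exactly. Their poses are not given: they have to be found in the camera images.
- bureau: Fixed white counter-top bureau, 300 wide (its y), 190 deep, 262 high. Origin: counter level, middle of the front face. Its -x axis points out of the front (the way the supports slide and the flap falls), y runs along the front, z up. Base block up to z 100; wooden top board from 66 to 191 behind the front, upper face at z 262.
- flap_hinge (a point): Middle of the flap's hinge line, which runs along the bureau's y axis: on the front face (x 0) 135 above the counter. Axes as the bureau's.
- flap (a joint): Hinge angle of the wooden flap, rad. 0 = shut, leaning back 0.349 from upright, kept so by gravity; grows as it swings out and down; 1.92 = level; without supports it falls on to 2.9. Board 276 wide, 14 thick, reaching 150 from the hinge, 0.45 kg; past upright (0.35) it falls unless held. Supports that are out stop it level, underside at z 128.
- flap_tab (a point): Grip centre of the blue tab in the middle of the flap's free edge, 180 from the hinge line. Tab 26 wide (along the hinge), 12 thick, 150 to 202 from the hinge. Pinched across its width it turns between the fingers as the flap swings. Shut: 304 above the counter, 62 behind the front face; level: 135 above it, 180 in front. Its z axis points along the flap, away from the hinge.
- support_a (a joint): How far the wooden support at the bureau's +y end is pulled out, m: starts 0 to 0.012, fully out 0.125. Slides straight out along the bureau's -x against about 2 N friction, stays where left.
- support_b (a joint): The same for the support at the bureau's -y end.
- support_a_knob (a point): Centre of support_a's blue knob: upright round post, diameter 24, from z 98 to 126, point at z 112; 32 in front of the front face when pushed in, on the line y = +90 of the bureau; moves with the support. A 12 thick stem joins it to the beam (22 wide, z 102 to 128).
- support_b_knob (a point): The same for support_b, on the line y = -90 of the bureau.
- shaker: Loose upright flour shaker, brushed steel with a dark band, diameter 56, height 150 with domed top (straight to 128), 0.2 to 0.4 kg. Origin: centre of its underside. Stands 95 to 140 in front of the bureau's front, up to 100 either side of the middle: taller than the supports and the level flap, so in their way.
- trivet: Fixed round cork trivet, diameter 110, 8 thick, lying on the counter. Origin: centre of its underside; upper face at z 8.
- canister: Loose blue ceramic canister with wooden lid, diameter 76, 130 high, near the trivet. Origin: centre of its underside. To be left alone.
- bottle: Loose amber bottle, diameter 44, 150 high, beyond the bureau's -y end just outside the flap's swing. Origin: centre of its underside. To be left alone.
- jam_jar: Loose glass jar with red cap, diameter 54, 85 high, beyond the bureau's +y end just outside the flap's swing. Origin: centre of its underside. To be left alone.
Things that resemble listed ones, but are neither listed nor needed, are in the scene too. What is shaped like the shaker but purple is not meant.

How it is judged (in metres and radians):
On the way, in this order (a step that is already met when the one before it is completed fails the run):
1. both supports are pulled out (at least 105 of 125 mm) while the flap is still up (value of joint each of support_a, support_b above 0.105 m and value of joint flap below 0.6 rad), for 0.2 s.
2. the flap is down and level (value of joint flap between 1.86 and 1.98 rad), for 0.2 s.
At the end, for the whole second after the job is handed in: Both supports out at least 105 mm, flap level on them within 0.06 rad, shaker standing upright and still on the trivet, its centre within 35 mm of the trivet's centre, everything released (all of step 2 and value of joint each of support_a, support_b above 0.105 m and horizontal distance between shaker and trivet below 0.035 m and angle between shaker's own z axis and vertical below 0.1 rad and height (world z) of shaker between 0.004 and 0.014 m and linear speed of shaker below 0.03 m/s); the robot touches nothing.
It fails at once if the flap drops or slams (opens faster than 3 rad/s) (velocity of joint flap above 3 rad/s).
It fails at once if the shaker is knocked over (angle between shaker's own z axis and vertical above 0.8 rad).
It fails at once if the shaker is dropped or thrown (over 0.9 m/s out of the fingers) (linear speed of shaker above 0.9 m/s and contact force between the fingers and shaker below 0.1 N).
It fails at once if a bystander is pushed more than 30 mm or tipped (distance of any of canister, bottle, jam_jar from where it was at the start of the episode above 0.03 m or angle between any of canister, bottle, jam_jar's own z axis and vertical above 0.4 rad).
It also fails if it takes over 72 s, if anything falls off the work surface, if the arm or the gripper's body presses on something with over 40 N, if the wrist force passes 120 N, or if a joint passes its speed limit or range.

## Working session

There is one attempt and no reset: what is moved stays moved. The work goes in short steps, Python scripts to look and compute and a tool call to move; the robot and the scene stay as the last step left them, time stands still between calls to the robot, and variables do not carry over. Pictures are saved under pics/ and viewed, and the job is handed in when it is done.

Besides the shell and the picture viewer there is one more tool, called after "Emit:" as name([rows], argument=value, ...), one row to a line, values as JSON. apply_moves: Moves the arm, as the interface text tells. Its arguments: {"type":"object","properties":{"plan":{"type":"array","items":{"type":"array","items":{"type":"array","items":{"type":"number"}}}}},"required":["plan"]}

```bash
mkdir -p pics; ls
cat > h.py <<'E'
import numpy as np, cv2, json
from station import sense, capture, finish_job, recognise
def save(p,name,box=None,scale=1):
    im=p["pixels"][:,:,::-1]
    if box: im=im[box[1]:box[3],box[0]:box[2]]
    if scale!=1: im=cv2.resize(im,None,fx=scale,fy=scale,interpolation=cv2.INTER_CUBIC)
    cv2.imwrite("pics/"+name,im)
def w(p,c): return np.array(p["R"]).T@(np.array(c)-np.array(p["t"]))
def px(p,X):
    c=np.array(p["R"])@np.array(X)+np.array(p["t"]); q=np.array(p["mtx"])@c; return q[:2]/q[2]
def cloud(p):
    d=p["depth"]; v,u=np.mgrid[0:d.shape[0],0:d.shape[1]]; K=np.array(p["mtx"])
    c=np.stack([(u-K[0,2])/K[0,0]*d,(v-K[1,2])/K[1,1]*d,d],-1)
    X=(c-np.array(p["t"]))@np.array(p["R"]); X[d==0]=np.nan; return X
E
python3 - <<'E'
from h import *
for n in ("side","top"):
    p=capture(n); save(p,n+"0.png",scale=1.5); print(n,p["shot"],np.round(p["R"],3).tolist(),np.round(p["t"],3))
    for l in ["bureau","flap_tab","support_a_knob","support_b_knob","shaker","trivet","canister","bottle","jam_jar"]:
        for r in recognise(l,p)[:4]:
            X=w(p,r["at"]); print(n,l,round(r["score"],2),np.round(X,3),np.round(px(p,X)))
print(sense())
E
```

```text
pics
side 1 [[-0.888, 0.46, -0.001], [0.261, 0.503, -0.824], [-0.378, -0.732, -0.567]] [ 0.527 -0.036  1.305]
side bureau 0.73 [0.54  0.237 0.201] [328. 215.]
side flap_tab 0.71 [0.569 0.147 0.226] [297. 190.]
side support_a_knob 0.57 [0.596 0.022 0.119] [263. 201.]
side support_b_knob 0.63 [0.64  0.199 0.118] [281. 245.]
side shaker 0.76 [0.853 0.123 0.093] [188. 262.]
side trivet 0.61 [ 0.624 -0.261  0.011] [219. 186.]
side trivet 0.5 [0.539 0.239 0.199] [329. 216.]
side bottle 0.64 [0.67  0.33  0.085] [299. 298.]
side jam_jar 0.63 [ 0.583 -0.087  0.061] [251. 197.]
top 2 [[-0.001, -1.0, -0.026], [-0.989, 0.005, -0.148], [0.148, 0.025, -0.989]] [0.071 0.636 1.297]
top bureau 0.58 [0.48  0.136 0.263] [229. 244.]
top flap_tab 0.67 [0.554 0.118 0.244] [237. 217.]
top support_a_knob 0.29 [0.68  0.072 0.135] [255. 178.]
top shaker 0.86 [0.827 0.101 0.131] [246. 131.]
top shaker 0.64 [0.678 0.073 0.136] [255. 179.]
top trivet 0.86 [ 0.613 -0.261  0.007] [359. 206.]
top canister 0.72 [ 0.412 -0.267  0.129] [373. 269.]
top canister 0.42 [0.481 0.137 0.26 ] [229. 244.]
top bottle 0.64 [0.55
[... 218 characters left out ...]
0762e-03,
       -6.84114073e+01, -1.48172183e+01]), 'joint_velocities': array([-0.05595692,  0.02626427, -0.04352207,  0.0573967 ,  0.05378958,
       -0.02782326]), 'effort': array([ 8.84642691e-05, -3.90474880e+01,  1.87617338e+01,  4.22473311e+00,
        1.54119800e-02, -2.07876280e-05]), 'tcp_pos': array([0.22935067, 0.5813649 , 0.20614691]), 'ee_rot': array([[ 9.30220339e-01, -3.67001525e-01,  1.92563101e-05],
       [-3.67001525e-01, -9.30220339e-01, -3.03858749e-05],
       [ 2.90642738e-05,  2.11984637e-05, -9.99999999e-01]]), 'wrist_force': array([ 0.09853183, -0.36349605, -0.45287323]), 'moment': array([ 0.04852228,  0.02973365, -0.02703116]), 'gripper_width': 1.0019215869914018}
```

View pics/side0.png

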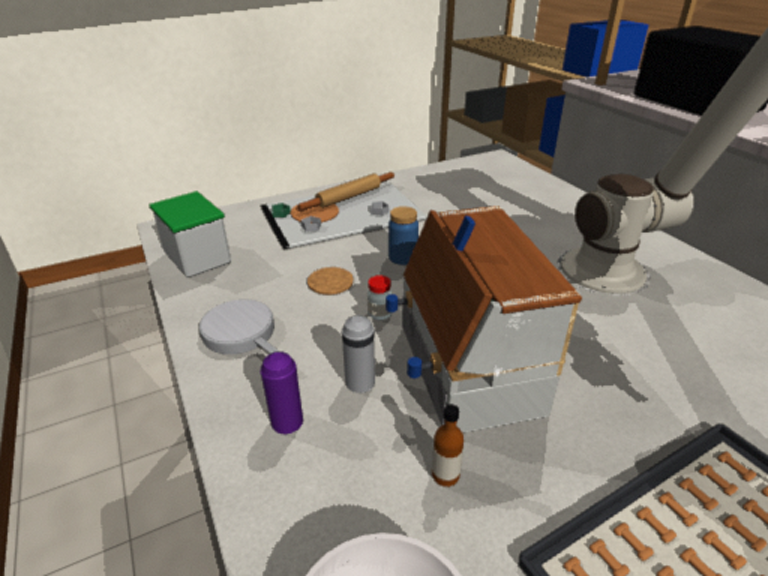

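View pics/top0.png

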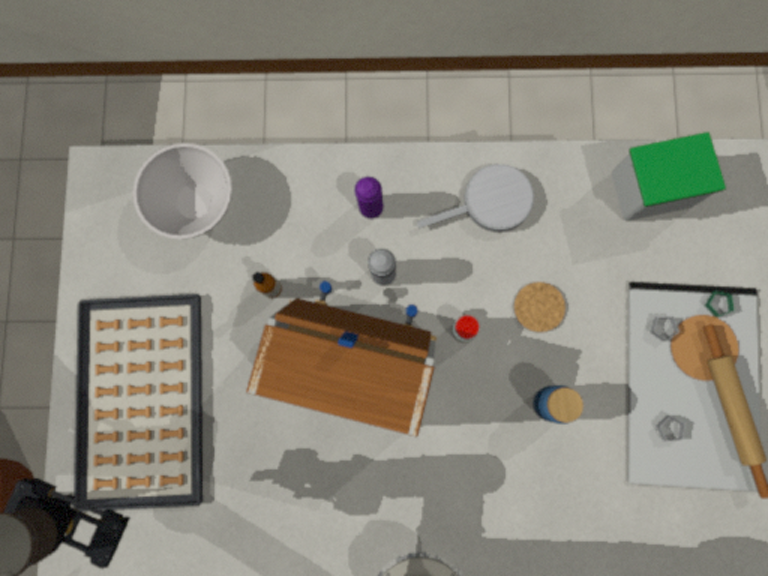

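Target choice: the shaker candidates in the top view (768-wide picture) are steel with a dark band (381,263) and purple (369,197); I take the steel one. The trivet candidates are the cork disc (540,307), the orange dough disc (705,347) and the pan (500,197); I take the cork disc. Next I measure precisely and check with a close crop.

Run:
```python
from h import *
def circ(P):
    A=np.c_[2*P[:,:2],np.ones(len(P))]; s=np.linalg.lstsq(A,(P[:,:2]**2).sum(1),rcond=None)[0]
    return s[:2],np.sqrt(s[2]+s[0]**2+s[1]**2)
ps={n:capture(n) for n in ("side","top")}
save(ps["top"],"crop_t.png",(150,120,400,310),3); save(ps["side"],"crop_s.png",(180,120,400,340),2.5)
for n,p in ps.items():
    X=cloud(p); hsv=cv2.cvtColor(p["pixels"],cv2.COLOR_RGB2HSV); H,S,V=[hsv[...,i].astype(int) for i in range(3)]
    blue=(H>100)&(H<125)&(S>150)&(V>50)
    k,l,st,c=cv2.connectedComponentsWithStats(blue.astype(np.uint8))
    for i in range(1,k):
        if st[i,4]>15:
            P=X[l==i]; P=P[np.isfinite(P).all(1)]
            if len(P): print(n,"blue",st[i],np.round(c[i]),np.round(np.median(P,0),3),np.round(P.min(0),3),np.round(P.max(0),3))
    # bureau top
    Z=X[...,2]
    m=(abs(Z-0.262)<0.006)&(X[...,0]>.3)&(X[...,0]<.7)&(X[...,1]>-.1)&(X[...,1]<.4)
    P=X[m]; 
    r=cv2.minAreaRect(P[:,:2].astype(np.float32)*1000); print(n,"top",len(P),np.round(P[:,2].mean(),4),r,cv2.boxPoints(r).round(0).tolist())
    for nm,cx,cy,R,z0,z1 in [("shaker",.68,.073,.06,.02,.125),("trivet",.613,-.261,.09,.004,.015),("purple",.83,.10,.06,.02,.125),("canister",.412,-.267,.07,.02,.1),("bottle",.665,.325,.05,.02,.09),("jar",.57,-.09,.05,.02,.075)]:
        m=(np.hypot(X[...,0]-cx,X[...,1]-cy)<R)&(Z>z0)&(Z<z1); P=X[m]
        m2=(np.hypot(X[...,0]-cx,X[...,1]-cy)<R)
        if len(P)>8:
            print(n,nm,len(P),np.round(circ(P)[0],3),round(circ(P)[1],3),"mean",np.round(P.mean(0),3),"bbox c",np.round((P.min(0)+P.max(0))/2,3),np.round(np.ptp(P,axis=0),3),"zmax",round(np.nanmax(Z[m2]),3))
p=ps["top"]; X=cloud(p); P=X[(X[...,2]>.12)&(np.hypot(X[...,0]-.23,X[...,1]-.58)<.2)]
for a in np.arange(.12,.5,.03):
    q=P[(P[:,2]>a)&(P[:,2]<a+.03)]
    if len(q): print(round(a,2),len(q),q.min(0).round(3),q.max(0).round(3))
```

```text
side blue [376  14  29  37 773] [390.  32.] [-0.808 -0.98   0.284] [-0.977 -1.081  0.183] [-0.72  -0.81   0.373]
side blue [406  14  26  35 602] [419.  31.] [-1.002 -0.923  0.283] [-1.095 -1.019  0.183] [-0.912 -0.91   0.365]
side blue [360  65  16  39 390] [367.  83.] [-0.806 -1.088 -0.063] [-0.857 -1.147 -0.199] [-0.789 -1.034  0.052]
side blue [305 145  11  22  92] [310. 155.] [0.53  0.136 0.307] [0.518 0.121 0.279] [0.542 0.141 0.328]
side blue [258 197   7  11  71] [261. 202.] [0.603 0.022 0.119] [0.592 0.006 0.1  ] [0.611 0.027 0.129]
side blue [272 238   9  14 109] [276. 244.] [0.651 0.194 0.122] [0.638 0.179 0.1  ] [0.66  0.199 0.129]
side top 3585 0.2626 ((475.6900939941406, 138.23110961914062), (312.8968811035156, 155.49954223632812), 75.78669738769531) [[362.0, 6.0], [513.0, -33.0], [589.0, 271.0], [439.0, 309.0]]
side shaker 598 [0.697 0.073] 0.027 mean [0.706 0.093 0.073] bbox c [0.699 0.083 0.073] [0.053 0.04  0.105] zmax 0.153
side trivet 473 [ 0.618 -0.261] 0.044 mean [ 0.623 -0.26   0.009] bbox c [ 0.61  -0.261  0.009] [0.16  0.176 0.009] zmax 0.013
side purple 692 [
[... 1481 characters left out ...]
.321] 0.021 mean [0.649 0.309 0.058] bbox c [0.656 0.317 0.055] [0.038 0.037 0.068] zmax 0.155
top jar 64 [ 0.566 -0.096] 0.025 mean [ 0.554 -0.085  0.051] bbox c [ 0.565 -0.094  0.049] [0.051 0.048 0.051] zmax 0.09
0.21 18 [0.237 0.619 0.222] [0.257 0.627 0.239]
0.24 15 [0.243 0.62  0.244] [0.259 0.631 0.27 ]
0.27 48 [0.163 0.49  0.271] [0.292 0.647 0.3  ]
0.3 567 [0.161 0.482 0.3  ] [0.296 0.674 0.33 ]
0.33 972 [0.162 0.481 0.33 ] [0.295 0.676 0.36 ]
0.36 63 [0.236 0.554 0.36 ] [0.278 0.621 0.39 ]
0.39 279 [0.195 0.543 0.39 ] [0.279 0.623 0.42 ]
0.42 290 [0.194 0.54  0.42 ] [0.268 0.59  0.45 ]
0.45 222 [0.195 0.538 0.45 ] [0.269 0.584 0.48 ]
0.48 419 [0.191 0.536 0.48 ] [0.272 0.586 0.51 ]
```

View pics/crop_t.png

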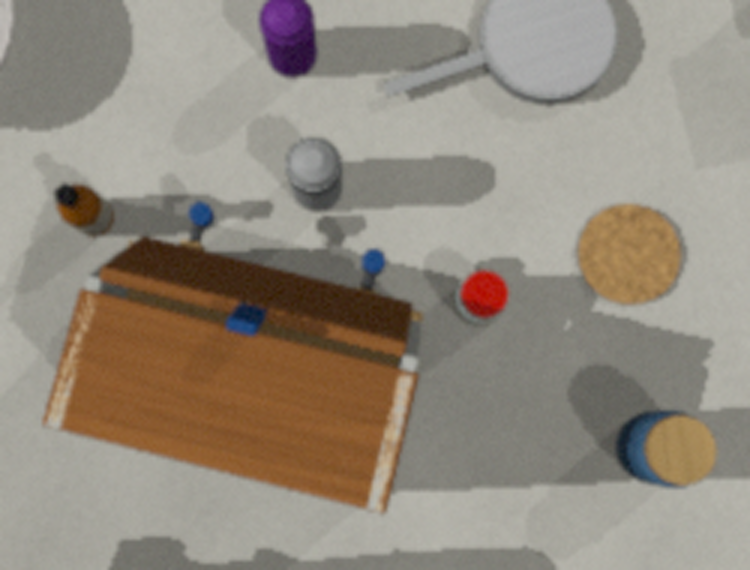

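View pics/crop_s.png

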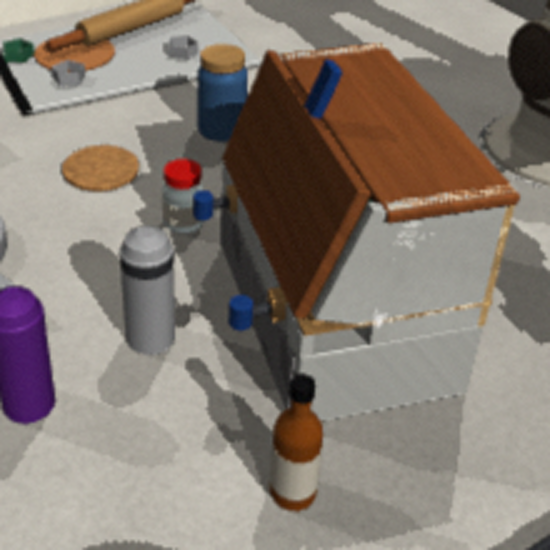

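The close crop confirms it: the steel shaker with the dark band is at crop (315,170), standing mid-front of the bureau, with the flap up and both knobs visible. Estimates:
- **Bureau:** out direction u=(0.969,-0.245), origin (0.587,0.1115)
- **Shaker:** (0.695,0.0745)
- **Trivet:** (0.616,-0.262)

Now I move.

Emit:
apply_moves([
  [[100, 0.5, -0.5, 1, 0, 0, 0.03], [100, 0.8, -0.9, 1, 0, 0, 0.03], [100, 0.9, -1, 1, 0, 0, 0.03], [100, 0.9, -1, 1, 0, 0, 0.03], [100, 0.9, -1, 1, 0, 0, 0], [100, 0.9, -1, 1, 0, 0, 0], [100, 0.9, -1, 0.6, 0, 0, 0], [100, 0.9, -1, 0, 0, 0, 0], [100, 0.9, -1, 0, 0, 0, 0], [100, 0.9, -1, 0, 0, 0, 0], [100, 0.9, -1, 0, 0, 0, 0], [100, 0.9, -1, 0, 0, 0, 0]],
])

```text
time_s: 2.1
tcp_pos: [0.4897, 0.2867, 0.3772]
ee_rot: [[0.972, -0.235, 0.008], [-0.235, -0.972, -0.001], [0.008, -0.001, -1.0]]
wrist_force: [0.8, 0.5, -0.4]
gripper_width: 0.998
```

Emit:
apply_moves([
  [[100, 0.9, -0.9, 0, 0, 0, 0], [100, 0.9, -0.9, 0, 0, 0, 0], [100, 0.9, -0.9, 0, 0, 0, 0], [100, 0.9, -0.9, 0, 0, 0, 0], [100, 0.9, -0.9, 0, 0, 0, 0], [100, 0.9, -0.9, 0, 0, 0, 0], [100, 0.9, -0.9, 0, 0, 0, 0], [100, 0.8, -0.9, -0.2, 0, 0, 0], [100, 0.5, -0.7, -0.6, 0, 0, 0], [100, 0.3, -0.3, -1, 0, 0, 0], [100, 0, 0, -1, 0, 0, 0], [100, 0, 0, -0.5, 0, 0, 0]],
])

```text
time_s: 3.1
tcp_pos: [0.701, 0.0614, 0.295]
ee_rot: [[0.969, -0.245, 0.019], [-0.245, -0.97, 0.001], [0.018, -0.006, -1.0]]
wrist_force: [0.1, 0.6, -1.1]
gripper_width: 0.998
```

Run:
```python
from h import *
s=sense();print(s["tcp_pos"],s["joints"].round(1),s["ee_rot"].round(3).tolist())
p=capture("side"); save(p,"s1.png",scale=1.5)
p=capture("top"); save(p,"t1.png",scale=1.5)
```

```text
[0.70095432 0.06137047 0.2949756 ] [ 18.3  27.4  21.2   0.3 -82.8  57.5] [[0.969, -0.245, 0.019], [-0.245, -0.97, 0.001], [0.018, -0.006, -1.0]]
```

View pics/s1.png

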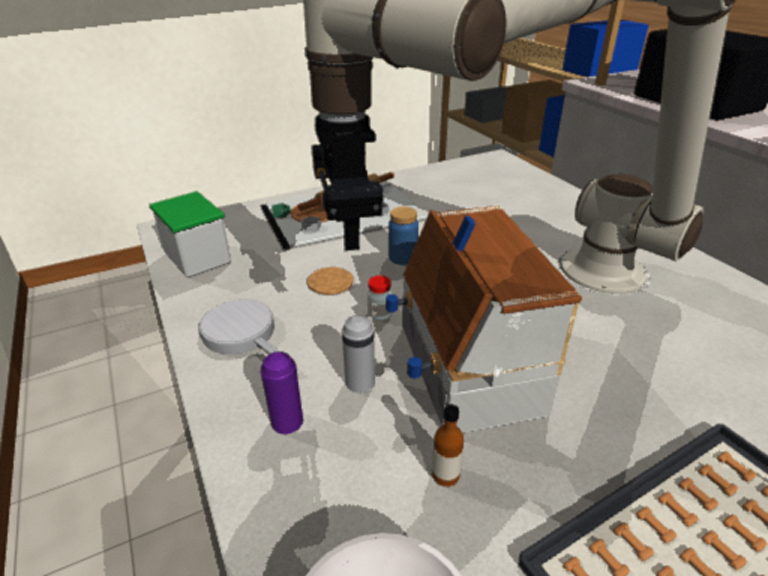

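Emit:
apply_moves([
  [[100, -0.12, 0.26, -0.5, 0, 0.01, 0], [100, -0.12, 0.26, -0.7, 0, 0.01, 0], [100, 0, 0, -1, 0, 0, 0], [100, 0, 0, -1, 0, 0, 0], [100, 0, 0, -0.5, 0, 0, 0], [100, 0, 0, 0, 0, 0, 0]],
])

```text
time_s: 3.7
tcp_pos: [0.6978, 0.077, 0.2104]
ee_rot: [[0.97, -0.241, 0.013], [-0.241, -0.971, 0.002], [0.013, -0.005, -1.0]]
wrist_force: [-0.4, 0.0, -0.5]
gripper_width: 1.005
```

Run:
```python
from h import *
p=capture("side"); save(p,"s2.png",(180,120,340,300),4)
p=capture("top"); save(p,"t2.png",(180,80,340,260),4)
```

```text
(no output)
```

View pics/s2.png

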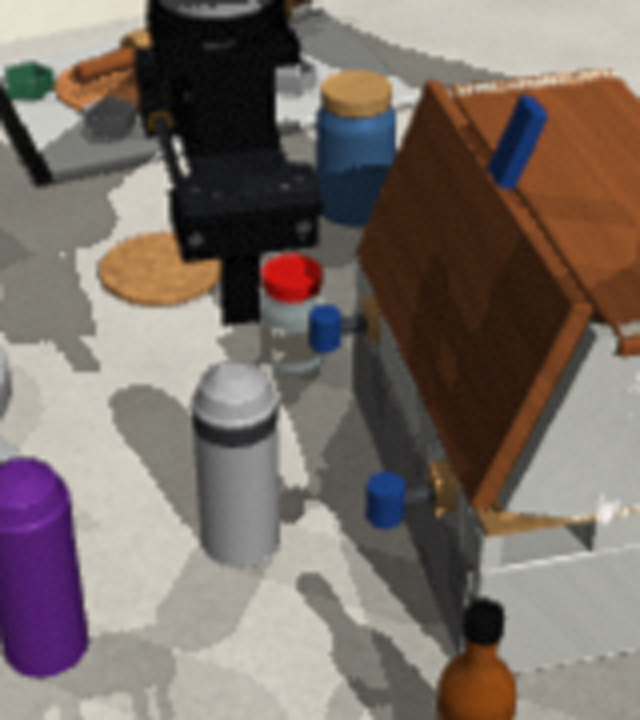

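The jaws stand above the shaker (crop pixel 240,300 over 235,390). I descend, grip and check.

Emit:
apply_moves([
  [[100, -0.06, -0.05, -0.6, 0, 0.013, 0], [100, -0.06, -0.05, -1, 0, 0, 0], [100, 0, 0, -1, 0, 0, 0], [100, 0, 0, -1, 0, 0, 0], [100, 0, 0, -0.65, 0, 0, 0], [100, 0, 0, 0, 0, 0, 0], [0, 0, 0, 0, 0, 0, 0], [0, 0, 0, 0, 0, 0, 0], [0, 0, 0, 0, 0, 0, 0], [0, 0, 0, 0, 0, 0, 0], [0, 0, 0, 0, 0, 0, 0], [0, 0, 0, 0, 0, 0, 0]],
])

```text
time_s: 4.8
tcp_pos: [0.7063, 0.0764, 0.1212]
ee_rot: [[0.97, -0.238, 0.036], [-0.239, -0.971, 0.01], [0.033, -0.018, -0.999]]
wrist_force: [-0.2, 0.9, 0.3]
gripper_width: 0.634
```

Run:
```python
from h import *
s=sense();print(s)
p=capture("side"); save(p,"s3.png",(180,120,340,300),4)
```

```text
{'time_s': 4.8, 'joints': array([ 19.24863161,  32.63235495,   5.40332384,   0.18871345,
       -60.62081881,  56.84801245]), 'joint_velocities': array([ 0.03088233, -0.77058903,  0.62390764,  0.17084964, -0.30578062,
       -0.03376537]), 'effort': array([-2.80556902e-03, -4.71086991e+01,  1.80657935e+01,  3.97327960e+00,
        1.65289510e-01, -2.86793556e-04]), 'tcp_pos': array([0.70633253, 0.07640056, 0.12117012]), 'ee_rot': array([[ 0.97047604, -0.23843979,  0.03636921],
       [-0.23892789, -0.97098927,  0.0096597 ],
       [ 0.03301086, -0.01806413, -0.99929173]]), 'wrist_force': array([-0.16810509,  0.87725827,  0.33366335]), 'moment': array([-0.06792226,  0.0557287 ,  0.0207199 ]), 'gripper_width': 0.6336199631523541}
```

View pics/s3.png

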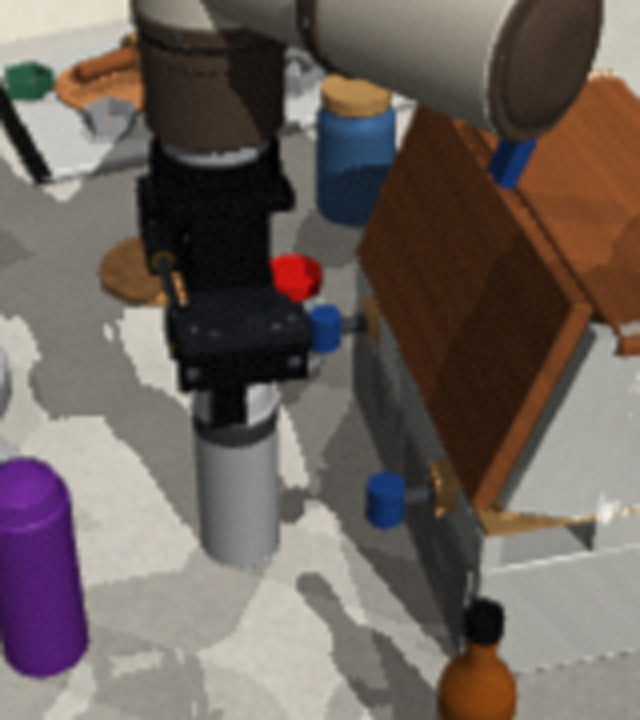

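Run:
```python
from h import *
p=capture("side"); X=cloud(p)
for (u,v) in [(305,152),(300,150),(310,145),(250,140),(280,145),(320,130)]:
    print(u,v,X[v,u].round(3))
m=(X[...,2]>.33)&(X[...,2]<1)&(X[...,0]>.3)&(X[...,0]<.66)&(abs(X[...,1]-.2)<.3); P=X[m]
for x in np.arange(.3,.66,.04):
    q=P[abs(P[:,0]-x)<.02]; 
    if len(q): print(round(x,2),len(q),q[:,2].min().round(3),q[q[:,2].argmin()].round(3))
```

```text
305 152 [0.655 0.287 0.419]
300 150 [0.66  0.28  0.421]
310 145 [0.646 0.289 0.431]
250 140 [0.67  0.099 0.362]
280 145 [ 0.271 -0.44   0.008]
320 130 [0.626 0.287 0.454]
0.3 364 0.589 [0.32  0.153 0.589]
0.34 222 0.573 [0.355 0.166 0.573]
0.38 464 0.551 [0.399 0.184 0.551]
0.42 876 0.52 [0.439 0.19  0.52 ]
0.46 985 0.507 [0.476 0.203 0.507]
0.5 974 0.479 [0.516 0.21  0.479]
0.54 955 0.466 [0.546 0.221 0.466]
0.58 907 0.414 [0.6   0.268 0.414]
0.62 1153 0.403 [0.623 0.274 0.403]
```

Emit:
apply_moves([
  [[100, 0, 0, 0, 0, 0, 0], [100, 0, 0, 0, -0.005, 0.018, 0], [100, 0, 0, 0, -0.005, 0.018, 0], [100, -0.15, 0, 0, 0, 0, 0], [100, -0.15, 0, 0, 0, 0, 0]],
])

```text
time_s: 5.32
tcp_pos: [0.6984, 0.076, 0.1215]
ee_rot: [[0.971, -0.239, -0.001], [-0.239, -0.971, -0.001], [-0.0, 0.001, -1.0]]
wrist_force: [-0.7, 0.1, 0.0]
gripper_width: 0.836
```

Emit:
apply_moves([
  [[100, -0.1, -0.05, 0, 0, 0, 0], [100, 0, 0, -0.25, 0, 0, 0], [100, 0, 0, -0.3, 0, 0.003, 0], [100, 0, 0, -0.25, 0, 0.003, 0], [100, 0, 0, 0, 0, 0, 0], [100, 0, 0, 0, 0, 0, 0]],
])

```text
time_s: 5.82
tcp_pos: [0.6933, 0.0746, 0.0991]
ee_rot: [[0.971, -0.239, -0.008], [-0.239, -0.971, -0.0], [-0.008, 0.002, -1.0]]
wrist_force: [0.1, 0.3, 0.2]
gripper_width: 0.997
```

Emit:
apply_moves([
  [[0, 0.05, 0, 0, 0, -0.007, 0], [0, 0, 0, 0, 0, 0, 0], [0, 0, 0, 0, 0, 0, 0], [0, 0, 0, 0, 0, 0, 0], [0, 0, 0, 0, 0, 0, 0], [0, 0, 0, 0, 0, 0, 0], [0, 0, 0, 0, 0, 0, 0], [0, 0, 0, 0.2, 0, 0, 0], [0, 0, 0, 0.4, 0, 0, 0], [0, 0, 0, 0.6, 0, 0, 0], [0, 0, 0, 0.8, 0, 0, 0], [0, 0, 0, 0, 0, 0, 0]],
])

```text
time_s: 6.82
tcp_pos: [0.6923, 0.0742, 0.1485]
ee_rot: [[0.971, -0.24, -0.008], [-0.24, -0.971, -0.002], [-0.008, 0.003, -1.0]]
wrist_force: [1.5, 0.9, -1.2]
gripper_width: 0.631
```

Run:
```python
from h import *
s=sense();print(s["tcp_pos"],s["gripper_width"],s["wrist_force"])
p=capture("side"); save(p,"s4.png",(180,120,340,300),4)
```

```text
[0.69232404 0.07417701 0.14853085] 0.6312683921222981 [ 1.45354715  0.90370489 -1.23683847]
```

View pics/s4.png

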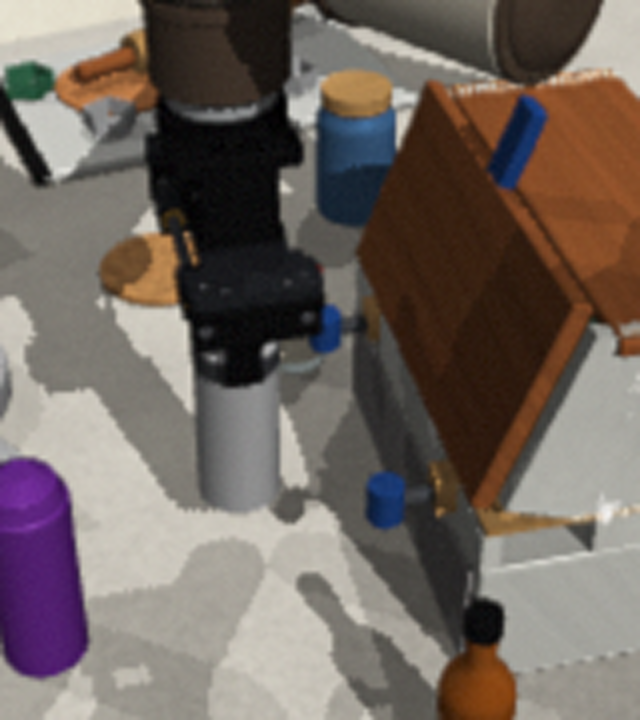

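Emit:
apply_moves([
  [[0, 0, -0.2, 0.7, 0, 0, 0], [0, 0, -0.5, 0.8, 0, 0, 0], [0, 0, -0.8, 0.6, 0, 0, 0], [0, 0, -0.8, 0, 0, 0, 0], [0, 0, -0.8, 0, 0, 0, 0], [0, -0.1, -0.8, 0, 0, 0, 0], [0, -0.3, -0.8, 0, 0, 0, 0], [0, -0.3, -0.8, 0, 0, 0, 0], [0, -0.3, -0.8, 0, 0, 0, 0], [0, -0.3, -0.8, 0, 0, 0, 0], [0, -0.3, -0.8, 0, 0, 0, 0], [0, -0.3, -0.8, 0, 0, 0, 0]],
])

```text
time_s: 7.87
tcp_pos: [0.633, -0.1455, 0.1823]
ee_rot: [[0.971, -0.236, -0.038], [-0.236, -0.972, 0.005], [-0.038, 0.005, -0.999]]
wrist_force: [0.2, 0.4, -2.6]
gripper_width: 0.633
```

Emit:
apply_moves([
  [[0, -0.1, -0.8, 0, 0, -0.013, 0], [0, -0.1, -0.8, 0, 0, -0.013, 0], [0, -0.1, -0.8, 0, 0, -0.012, 0], [0, -0.1, -0.8, 0, 0, 0, 0], [0, -0.1, -0.7, 0, 0, 0, 0], [0, -0.1, -0.4, 0, 0, 0, 0], [0, 0, -0.2, 0, 0, 0, 0], [0, 0, 0, 0, 0, 0, 0], [0, 0, 0, 0, 0, 0, 0]],
])

```text
time_s: 8.62
tcp_pos: [0.6079, -0.2645, 0.17]
ee_rot: [[0.97, -0.244, -0.019], [-0.244, -0.97, 0.013], [-0.021, -0.008, -1.0]]
wrist_force: [0.1, 1.5, -2.0]
gripper_width: 0.63
```

Emit:
apply_moves([
  [[0, 0.3, 0.1, 0, -0.012, -0.015, 0], [0, 0, 0, -0.3, 0, 0, 0], [0, 0, 0, -0.6, 0, 0, 0], [0, 0, 0, -0.6, 0, 0, 0], [0, 0, 0, -0.4, 0, 0, 0], [0, 0, 0, 0, 0, 0, 0], [0, 0, 0, 0, 0, 0, 0]],
])

```text
time_s: 9.2
tcp_pos: [0.6187, -0.2549, 0.1194]
ee_rot: [[0.972, -0.236, 0.0], [-0.236, -0.972, -0.0], [0.0, -0.0, -1.0]]
wrist_force: [0.3, -0.1, -2.8]
gripper_width: 0.631
```

Emit:
apply_moves([
  [[0, -0.1, -0.25, 0, 0, 0, 0], [0, 0, 0, -0.15, 0, 0, 0], [0, 0, 0, -0.15, 0, 0, 0], [0, 0, 0, -0.1, 0, 0, 0], [0, 0, 0, 0, 0, 0, 0]],
])

```text
time_s: 9.62
tcp_pos: [0.6176, -0.2618, 0.111]
ee_rot: [[0.972, -0.235, 0.005], [-0.235, -0.972, -0.001], [0.005, 0.0, -1.0]]
wrist_force: [-0.4, -0.2, -3.3]
gripper_width: 0.632
```

Run:
```python
from h import *
s=sense();print(s["tcp_pos"],s["gripper_width"],s["wrist_force"])
p=capture("side"); save(p,"s5.png",(150,80,310,260),4)
```

```text
[ 0.61762787 -0.26178946  0.11103956] 0.6316080759780507 [-0.40414196 -0.22642467 -3.2527671 ]
```

View pics/s5.png

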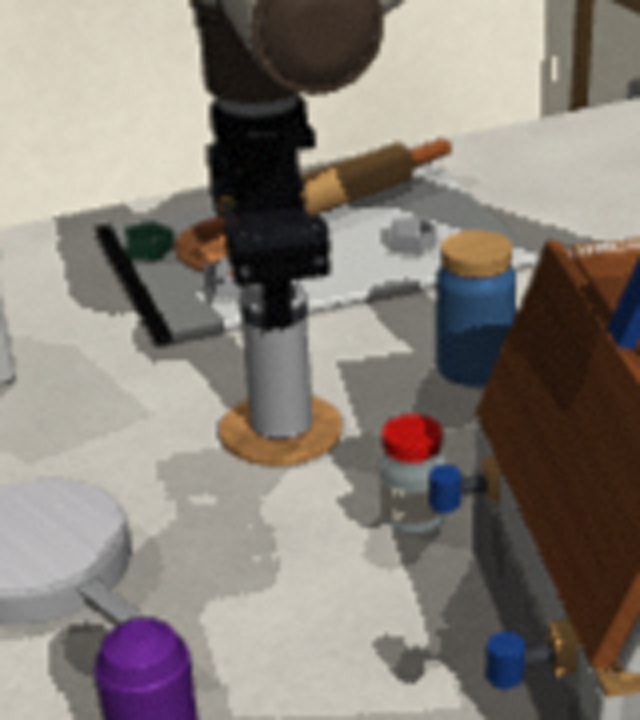

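Emit:
apply_moves([
  [[0, 0, 0, -0.12, 0, 0, 0], [0, 0, 0, -0.1, 0, 0, 0], [0, 0, 0, 0, 0, 0, 0]],
])

```text
time_s: 9.92
tcp_pos: [0.619, -0.2624, 0.1071]
ee_rot: [[0.972, -0.234, 0.008], [-0.234, -0.972, -0.003], [0.009, 0.001, -1.0]]
wrist_force: [0.2, -0.2, -1.3]
gripper_width: 0.631
```

Contact is coming on. I press slightly more, then open and rise.

Emit:
apply_moves([
  [[0, 0, 0, -0.05, 0, 0.004, 0], [100, 0, 0, 0, 0, 0, 0], [100, 0, 0, 0, 0, 0, 0], [100, 0, 0, 0, 0, 0, 0], [100, 0, 0, 0, 0, 0, 0], [100, 0, 0, 0, 0, 0, 0], [100, 0, 0, 0.2, 0, 0, 0], [100, 0, 0, 0.6, 0, 0, 0], [100, 0, 0, 1, 0, 0, 0], [100, 0, 0, 1, 0, 0, 0], [100, 0, 0, 1, 0, 0, 0], [100, 0, 0, 0.8, 0, 0, 0]],
])

```text
time_s: 10.92
tcp_pos: [0.6164, -0.2622, 0.2227]
ee_rot: [[0.972, -0.234, -0.005], [-0.234, -0.972, -0.002], [-0.004, 0.003, -1.0]]
wrist_force: [0.1, 0.2, 0.2]
gripper_width: 1.0
```

Run:
```python
from h import *
s=sense();print(s["tcp_pos"],s["ee_rot"].round(3).tolist(),s["joints"].round(1))
p=capture("side"); save(p,"s6.png",(150,80,310,260),4)
X=cloud(p); m=(np.hypot(X[...,0]-.617,X[...,1]+.262)<.05)&(X[...,2]>.02)&(X[...,2]<.12); P=X[m]
A=np.c_[2*P[:,:2],np.ones(len(P))]; q=np.linalg.lstsq(A,(P[:,:2]**2).sum(1),rcond=None)[0]; print(q)
```

```text
[ 0.61635546 -0.26221179  0.22269615] [[0.972, -0.234, -0.005], [-0.234, -0.972, -0.002], [-0.004, 0.003, -1.0]] [ -9.2  26.    9.1   0.2 -73.3  85.6]
[ 0.62291438 -0.2633908  -0.45670722]
```

View pics/s6.png

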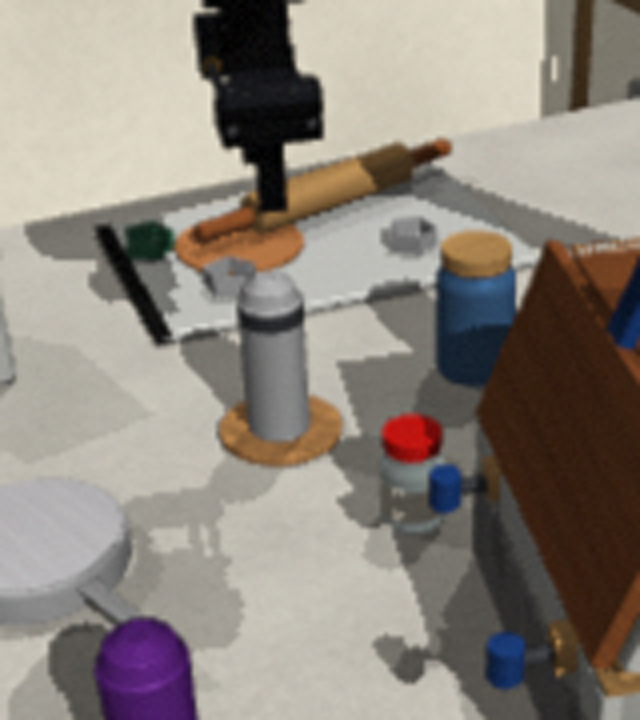

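Emit:
apply_moves([
  [[100, 0, 0.5, 0.2, 0, 0, 0], [100, 0, 0.9, 0.2, 0, 0, 0], [100, 0, 1, 0, 0, 0, 0], [100, 0, 1, 0, 0, 0, 0], [100, 0, 1, 0, 0.01, 0.04, 0], [100, 0, 1, 0, 0.01, 0.04, 0], [100, 0, 1, 0, 0.01, 0.04, 0], [100, 0, 1, 0, 0.01, 0.04, 0], [100, 0, 1, 0, 0.01, 0.04, 0], [100, 0, 1, 0, 0.01, 0.04, 0], [100, 0, 0.7, 0, 0, 0, 0], [100, 0, 0, 0, 0, 0, 0]],
])

```text
time_s: 11.97
tcp_pos: [0.6135, 0.0061, 0.2431]
ee_rot: [[0.941, -0.233, -0.243], [-0.227, -0.972, 0.054], [-0.249, 0.005, -0.968]]
wrist_force: [0.1, -1.1, 0.3]
gripper_width: 1.003
```

```bash
cat > g.py <<'E'
from h import *
import sys
U=np.array([.9694,-.2453,0]);YB=np.array([-.2453,-.9694,0]);O=np.array([.5867,.1115,0])
def rot(tilt): # z axis = -sin*U - cos*Z, y=YB
    t=np.radians(tilt); z=-np.sin(t)*U-np.cos(t)*np.array([0,0,1]); y=YB; return np.c_[np.cross(y,z),y,z]
def need(grasp,tilt):
    s=sense(); R=rot(tilt); tcp=np.array(grasp)+.011*R[:,2]
    d=(tcp-s["tcp_pos"])/.025; rv=cv2.Rodrigues(R@s["ee_rot"].T)[0].ravel()
    print("tcp",s["tcp_pos"].round(4),"F",s["wrist_force"].round(1),"w",round(s["gripper_width"],3),"need units",d.round(2),"rv",rv.round(3))
E
python3 - <<'E'
from g import *
need([.598,.016,.112],15); need(np.array([.598,.016,.112])-.1*rot(15)[:,2],15)
E
```

```text
tcp [0.6135 0.0061 0.2431] F [ 0.1 -1.1  0.3] w 1.003 need units [-0.73  0.42 -5.67] rv [ 0.007  0.009 -0.012]
tcp [0.6135 0.0061 0.2431] F [ 0.1 -1.1  0.3] w 1.003 need units [ 0.27  0.17 -1.8 ] rv [ 0.007  0.009 -0.012]
```

Emit:
apply_moves([
  [[100, 0.27, 0.17, -0.5, 0.007, 0.009, -0.01], [100, 0, 0, -0.9, 0, 0, 0], [100, 0, 0, -0.5, 0, 0, 0], [100, 0, 0, 0, 0, 0, 0]],
])

```text
time_s: 12.3
tcp_pos: [0.6205, 0.0129, 0.1922]
ee_rot: [[0.937, -0.243, -0.252], [-0.234, -0.97, 0.064], [-0.26, -0.001, -0.966]]
wrist_force: [-0.0, -0.4, -1.0]
gripper_width: 0.998
```

Run:
```python
from g import *
need([.598,.016,.112],15)
p=capture("side"); save(p,"s7.png",(200,130,330,280),4)
p=capture("top"); save(p,"t7.png",(190,110,340,260),4)
```

```text
tcp [0.6205 0.0129 0.1922] F [-0.  -0.4 -1. ] w 0.998 need units [-1.01  0.15 -3.63] rv [-0.001 -0.001 -0.003]
```

View pics/s7.png

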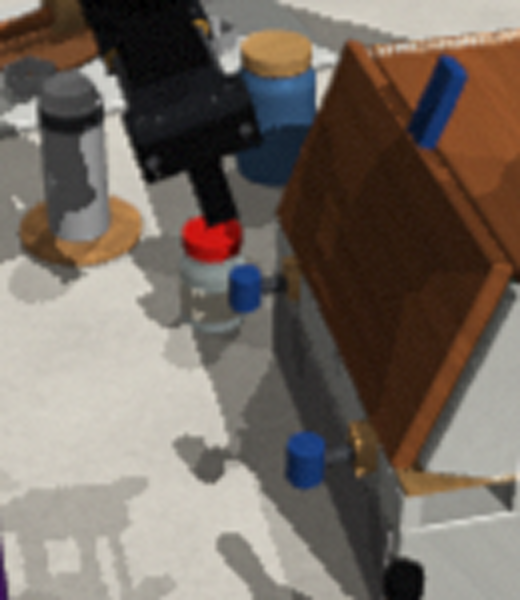

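View pics/t7.png

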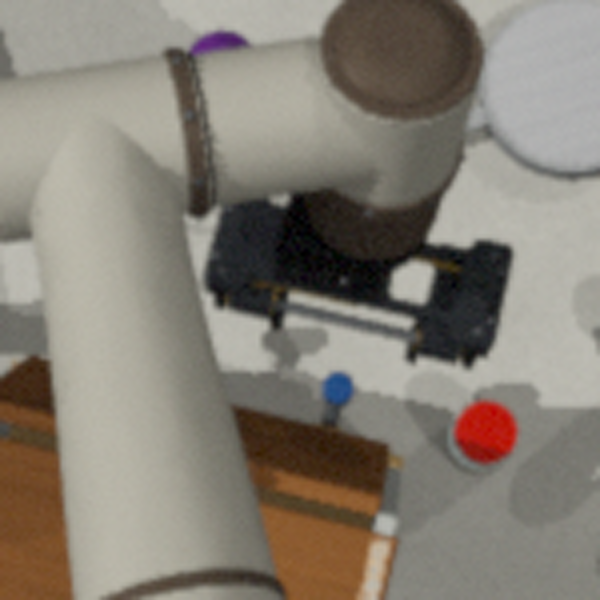

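The jaws straddle knob a: the fingers at top crop (280,320) and (415,350) are either side of the knob at (338,388). I descend along the tilted axis.

Emit:
apply_moves([
  [[100, -0.15, 0.05, -0.5, 0, 0, 0], [100, -0.25, 0.05, -0.9, 0, 0, 0], [100, -0.25, 0.05, -0.9, 0, 0, 0], [100, -0.2, 0, -0.8, 0, 0, 0], [100, -0.1, 0, -0.3, 0, 0, 0], [100, 0, 0, 0, 0, 0, 0]],
])

```text
time_s: 12.9
tcp_pos: [0.6018, 0.0135, 0.114]
ee_rot: [[0.941, -0.247, -0.233], [-0.238, -0.969, 0.065], [-0.242, -0.005, -0.97]]
wrist_force: [-0.5, 0.5, 0.1]
gripper_width: 1.002
```

Run:
```python
from g import *
need([.598,.016,.112],15)
p=capture("side"); save(p,"s8.png",(200,130,330,280),4)
```

```text
tcp [0.6018 0.0135 0.114 ] F [-0.5  0.5  0.1] w 1.002 need units [-0.26  0.13 -0.5 ] rv [-0.001  0.018  0.001]
```

View pics/s8.png

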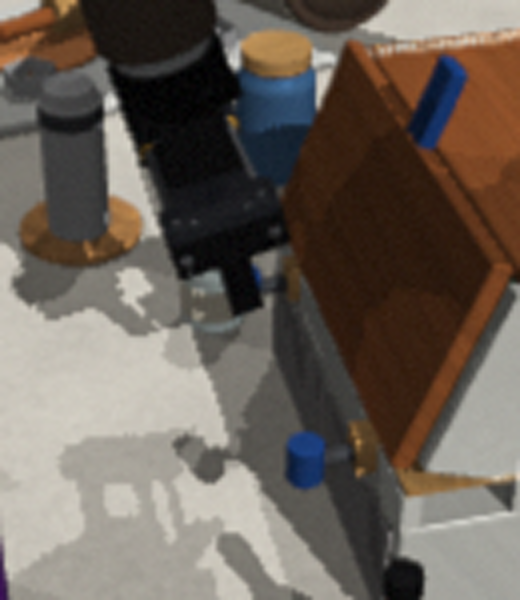

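Emit:
apply_moves([
  [[100, -0.2, 0.1, -0.4, 0, 0.01, 0], [100, -0.05, 0, -0.1, 0, 0.008, 0], [0, 0, 0, 0, 0, 0, 0], [0, 0, 0, 0, 0, 0, 0], [0, 0, 0, 0, 0, 0, 0], [0, 0, 0, 0, 0, 0, 0], [0, 0, 0, 0, 0, 0, 0], [0, 0, 0, 0, 0, 0, 0], [0, 0, 0, 0, 0, 0, 0], [0, 0, 0, 0, 0, 0, 0]],
])

```text
time_s: 13.78
tcp_pos: [0.6011, 0.0162, 0.1075]
ee_rot: [[0.939, -0.246, -0.239], [-0.237, -0.969, 0.065], [-0.247, -0.005, -0.969]]
wrist_force: [0.3, 0.1, -0.3]
gripper_width: 0.477
```

Run:
```python
from g import *
need([.598,.016,.112],15)
```

```text
tcp [0.6011 0.0162 0.1075] F [ 0.3  0.1 -0.3] w 0.477 need units [-0.24  0.02 -0.24] rv [-0.002  0.013  0.001]
```

Emit:
apply_moves([
  [[0, -0.2, 0, -0.2, 0, 0.01, 0], [0, 0, 0, 0, 0, 0, 0], [0, 0, 0, 0, 0, 0, 0], [0, 0, 0, 0, 0, 0, 0], [0, 0, 0, 0, 0, 0, 0], [0, 0, 0, 0, 0, 0, 0]],
])

```text
time_s: 14.28
tcp_pos: [0.5958, 0.016, 0.1024]
ee_rot: [[0.937, -0.246, -0.249], [-0.237, -0.969, 0.065], [-0.257, -0.002, -0.966]]
wrist_force: [-1.5, 0.5, 0.5]
gripper_width: 0.258
```

Run:
```python
from g import *
need([.598,.016,.112],15)
```

```text
tcp [0.5958 0.016  0.1024] F [-1.5  0.5  0.5] w 0.258 need units [-0.02  0.03 -0.04] rv [-0.001  0.002  0.001]
```

Emit:
apply_moves([
  [[0, 0, 0, 0, 0, 0, 0], [0, 0.2, -0.05, 0, 0, 0, 0], [0, 0.48, -0.12, 0, 0, 0, 0], [0, 0.48, -0.12, 0, 0, 0, 0], [0, 0.48, -0.12, 0, 0, 0, 0], [0, 0.48, -0.12, 0, 0, 0, 0], [0, 0.48, -0.12, 0, 0, 0, 0], [0, 0.48, -0.12, 0, 0, 0, 0], [0, 0.48, -0.12, 0, 0, 0, 0], [0, 0.48, -0.12, 0, 0, 0, 0]],
])

```text
time_s: 15.12
tcp_pos: [0.6904, -0.0082, 0.1025]
ee_rot: [[0.93, -0.244, -0.275], [-0.234, -0.97, 0.067], [-0.283, 0.002, -0.959]]
wrist_force: [-1.8, 0.4, 1.3]
gripper_width: 0.259
```

Run:
```python
from g import *
need(np.array([.598,.016,.112])+.123*U,15)
```

```text
tcp [ 0.6904 -0.0082  0.1025] F [-1.8  0.4  1.3] w 0.259 need units [ 0.96 -0.21 -0.04] rv [-0.005 -0.025 -0.001]
```

Emit:
apply_moves([
  [[0, 0.4, -0.1, 0, 0, -0.01, 0], [0, 0.4, -0.1, 0, 0, -0.01, 0], [0, 0.25, -0.06, 0, 0, 0, 0], [0, 0.15, -0.04, 0, 0, 0, 0], [0, 0.1, 0, 0, 0, 0, 0]],
])

```text
time_s: 15.53
tcp_pos: [0.7106, -0.0133, 0.1025]
ee_rot: [[0.924, -0.241, -0.297], [-0.23, -0.97, 0.071], [-0.306, 0.003, -0.952]]
wrist_force: [-4.3, -1.1, 1.6]
gripper_width: 0.258
```

Run:
```python
from g import *
need(np.array([.598,.016,.112])+.123*U,15)
p=capture("side"); save(p,"s9.png",(180,130,330,280),4)
```

```text
tcp [ 0.7106 -0.0133  0.1025] F [-4.3 -1.1  1.6] w 0.258 need units [ 0.15 -0.01 -0.05] rv [-0.009 -0.048 -0.004]
```

View pics/s9.png

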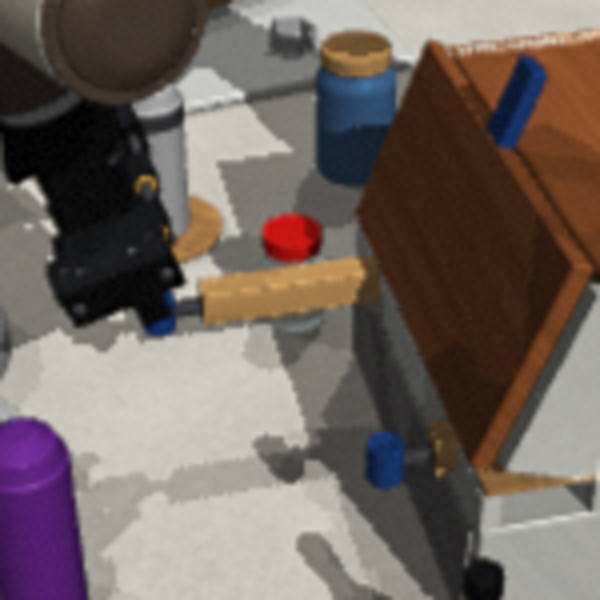

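Emit:
apply_moves([
  [[0, 0.3, -0.08, 0, 0, 0, 0], [0, 0.3, -0.08, 0, 0, 0, 0], [0, 0, 0, 0, 0, 0, 0]],
])

```text
time_s: 15.83
tcp_pos: [0.7092, -0.0132, 0.1026]
ee_rot: [[0.909, -0.237, -0.343], [-0.225, -0.972, 0.076], [-0.351, 0.008, -0.936]]
wrist_force: [2.6, -1.6, 0.6]
gripper_width: 0.258
```

At the stop. I release, back out, and head for knob b.

Emit:
apply_moves([
  [[70, 0, 0, 0, 0, 0, 0], [70, 0, 0, 0, 0, 0, 0], [70, 0, 0, 0, 0, 0, 0], [70, 0, 0, 0, 0, 0, 0], [70, 0, 0, 0, 0, 0, 0], [70, 0.1, 0, 0.3, 0, 0, 0], [80, 0.3, 0, 0.8, 0, 0, 0], [80, 0.3, 0, 0.9, 0, 0, 0], [80, 0.1, 0, 0.9, 0, 0, 0], [80, 0, 0.5, 0.6, 0, 0, 0], [80, 0, 0.9, 0, 0, -0.03, 0], [80, 0, 0.9, 0, 0, -0.03, 0]],
])

```text
time_s: 16.83
tcp_pos: [0.7327, 0.0386, 0.1923]
ee_rot: [[0.927, -0.247, -0.283], [-0.235, -0.969, 0.077], [-0.293, -0.005, -0.956]]
wrist_force: [0.0, 1.1, -0.2]
gripper_width: 0.797
```

Run:
```python
from g import *
K=np.array([.647,.189,.112])
need(K,15);need(K-.09*rot(15)[:,2],15)
```

```text
tcp [0.7327 0.0386 0.1923] F [ 0.   1.1 -0.2] w 0.797 need units [-3.54  6.04 -3.64] rv [-0.013 -0.033  0.002]
tcp [0.7327 0.0386 0.1923] F [ 0.   1.1 -0.2] w 0.797 need units [-2.64  5.81 -0.16] rv [-0.013 -0.033  0.002]
```

Emit:
apply_moves([
  [[80, -0.3, 0.7, 0, -0.006, -0.016, 0], [80, -0.4, 0.9, 0, -0.006, -0.016, 0], [80, -0.4, 0.9, 0, 0, 0, 0], [80, -0.4, 0.9, 0, 0, 0, 0], [80, -0.4, 0.9, 0, 0, 0, 0], [80, -0.4, 0.8, 0, 0, 0, 0], [80, -0.2, 0.5, 0, 0, 0, 0], [80, 0, 0, 0, 0, 0, 0]],
])

```text
time_s: 17.5
tcp_pos: [0.6699, 0.1877, 0.2012]
ee_rot: [[0.94, -0.245, -0.235], [-0.236, -0.969, 0.067], [-0.245, -0.008, -0.97]]
wrist_force: [1.2, -0.9, -0.0]
gripper_width: 0.8
```

Run:
```python
from g import *
K=np.array([.647,.189,.112])
need(K,15);need(K-.09*rot(15)[:,2],15)
p=capture("side"); save(p,"s10.png",(180,130,330,280),4)
p=capture("top"); save(p,"t10.png",(160,110,310,260),4)
```

```text
tcp [0.6699 0.1877 0.2012] F [ 1.2 -0.9 -0. ] w 0.8 need units [-1.02  0.08 -3.99] rv [-0.004  0.016 -0.   ]
tcp [0.6699 0.1877 0.2012] F [ 1.2 -0.9 -0. ] w 0.8 need units [-0.12 -0.15 -0.52] rv [-0.004  0.016 -0.   ]
```

View pics/s10.png

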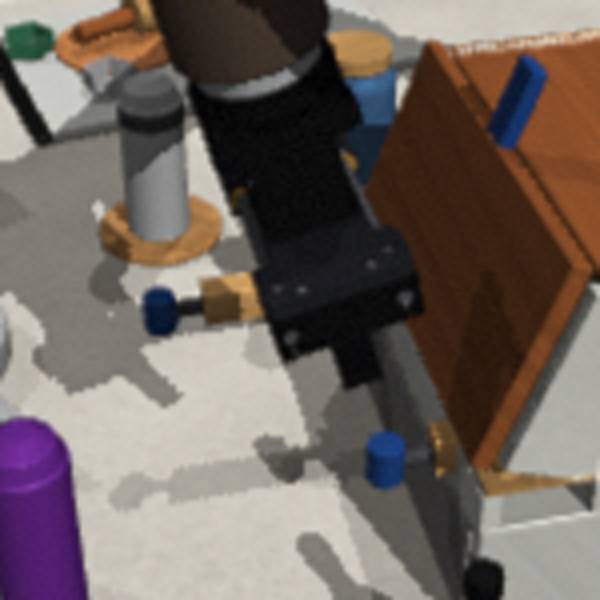

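View pics/t10.png

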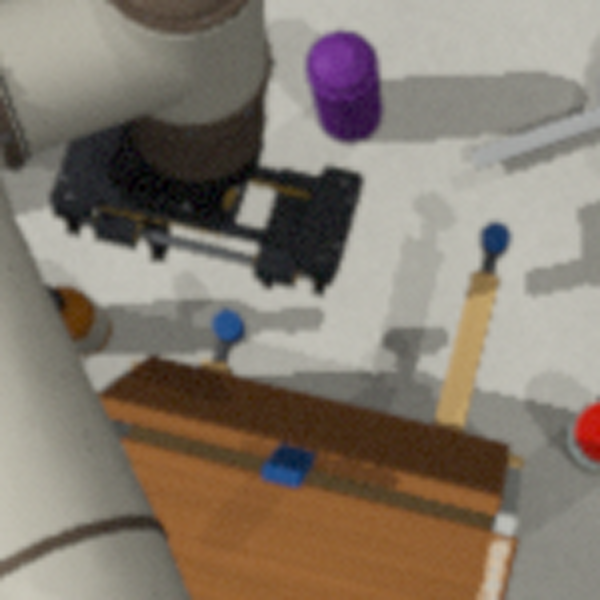

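Emit:
apply_moves([
  [[80, -0.2, 0.05, -0.6, 0, 0.008, 0], [80, -0.25, 0.02, -0.9, 0, 0.008, 0], [80, -0.25, 0.02, -0.9, 0, 0, 0], [80, -0.2, 0, -0.9, 0, 0, 0], [80, -0.1, 0, -0.3, 0, 0, 0], [80, 0, 0, 0, 0, 0, 0]],
])

```text
time_s: 18.1
tcp_pos: [0.6506, 0.1787, 0.1096]
ee_rot: [[0.935, -0.257, -0.244], [-0.248, -0.966, 0.068], [-0.253, -0.003, -0.967]]
wrist_force: [-0.5, -0.2, -0.4]
gripper_width: 0.798
```

Run:
```python
from g import *
K=np.array([.647,.189,.112])
need(K,15)
p=capture("side"); save(p,"s11.png",(180,130,330,280),4)
```

```text
tcp [0.6506 0.1787 0.1096] F [-0.5 -0.2 -0.4] w 0.798 need units [-0.25  0.44 -0.33] rv [-0.002  0.006  0.012]
```

View pics/s11.png

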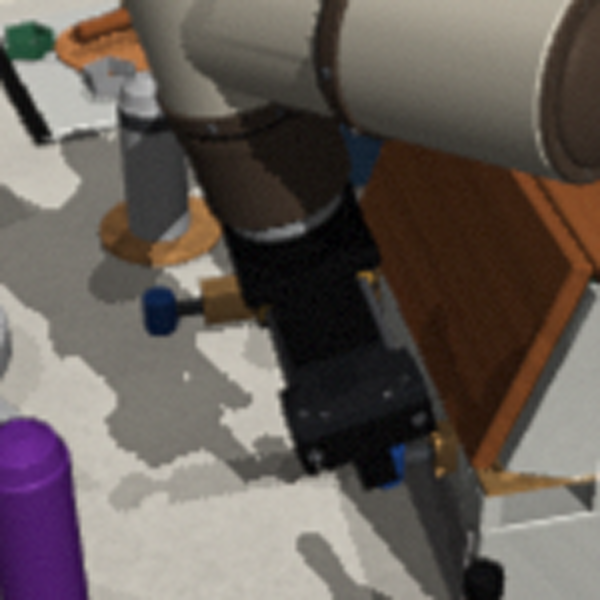

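Emit:
apply_moves([
  [[80, -0.15, 0.3, -0.15, 0, 0.003, 0.006], [80, -0.1, 0.15, -0.15, 0, 0, 0.004], [80, 0, 0, 0, 0, 0, 0]],
])

```text
time_s: 18.4
tcp_pos: [0.6477, 0.1896, 0.1052]
ee_rot: [[0.938, -0.249, -0.241], [-0.24, -0.969, 0.068], [-0.25, -0.006, -0.968]]
wrist_force: [-0.3, -0.5, -1.4]
gripper_width: 0.8
```

Run:
```python
from g import *
K=np.array([.647,.189,.112])
need(K,15)
```

```text
tcp [0.6477 0.1896 0.1052] F [-0.3 -0.5 -1.4] w 0.8 need units [-0.14  0.01 -0.15] rv [-0.003  0.01   0.004]
```

Emit:
apply_moves([
  [[0, -0.14, 0, -0.15, 0, 0.008, 0], [0, 0, 0, 0, 0, 0, 0], [0, 0, 0, 0, 0, 0, 0], [0, 0, 0, 0, 0, 0, 0], [0, 0, 0, 0, 0, 0, 0], [0, 0, 0, 0, 0, 0, 0], [0, 0, 0, 0, 0, 0, 0], [0, 0, 0, 0, 0, 0, 0], [0, 0, 0, 0, 0, 0, 0], [0, 0, 0, 0, 0, 0, 0]],
])

```text
time_s: 19.23
tcp_pos: [0.6451, 0.1892, 0.1044]
ee_rot: [[0.937, -0.247, -0.246], [-0.238, -0.969, 0.066], [-0.255, -0.003, -0.967]]
wrist_force: [-0.4, 0.4, 0.2]
gripper_width: 0.254
```

Run:
```python
from g import *
K=np.array([.647,.189,.112])
need(K,15);need(K+.118*U,15)
```

```text
tcp [0.6451 0.1892 0.1044] F [-0.4  0.4  0.2] w 0.254 need units [-0.03  0.02 -0.12] rv [-0.002  0.005  0.002]
tcp [0.6451 0.1892 0.1044] F [-0.4  0.4  0.2] w 0.254 need units [ 4.54 -1.14 -0.12] rv [-0.002  0.005  0.002]
```

Emit:
apply_moves([
  [[0, 0.2, -0.05, 0, 0, 0, 0], [0, 0.48, -0.12, 0, 0, -0.003, 0], [0, 0.48, -0.12, 0, 0, -0.003, 0], [0, 0.48, -0.12, 0, 0, -0.003, 0], [0, 0.48, -0.12, 0, 0, -0.003, 0], [0, 0.48, -0.12, 0, 0, -0.003, 0], [0, 0.48, -0.12, 0, 0, -0.003, 0], [0, 0.48, -0.12, 0, 0, -0.003, 0], [0, 0.48, -0.12, 0, 0, -0.003, 0], [0, 0.3, -0.08, 0, 0, 0, 0], [0, 0.2, -0.05, 0, 0, 0, 0]],
])

```text
time_s: 20.15
tcp_pos: [0.7541, 0.1614, 0.1044]
ee_rot: [[0.938, -0.243, -0.248], [-0.234, -0.97, 0.065], [-0.256, -0.003, -0.967]]
wrist_force: [-1.7, 0.9, 1.4]
gripper_width: 0.25
```

Run:
```python
from g import *
K=np.array([.647,.189,.112])
need(K+.118*U,15)
```

```text
tcp [0.7541 0.1614 0.1044] F [-1.7  0.9  1.4] w 0.25 need units [ 0.18 -0.02 -0.12] rv [-0.003  0.004 -0.003]
```

Emit:
apply_moves([
  [[0, 0.25, -0.06, 0, 0, 0, 0], [0, 0.25, -0.06, 0, 0, 0, 0], [0, 0.25, -0.06, 0, 0, 0, 0], [0, 0, 0, 0, 0, 0, 0]],
])

```text
time_s: 20.48
tcp_pos: [0.7551, 0.161, 0.1046]
ee_rot: [[0.926, -0.234, -0.297], [-0.225, -0.972, 0.064], [-0.304, 0.008, -0.953]]
wrist_force: [2.8, -2.8, -0.4]
gripper_width: 0.256
```

Emit:
apply_moves([
  [[80, 0, 0, 0, 0, 0, 0], [80, 0, 0, 0, 0, 0, 0], [80, 0, 0, 0, 0, 0, 0], [80, 0, 0, 0, 0, 0, 0], [80, 0, 0, 0, 0, 0, 0], [80, 0.1, 0, 0.3, 0, 0, 0], [80, 0.2, 0, 0.8, 0, 0, 0], [80, 0.2, 0, 1, 0, 0, 0], [80, 0, 0, 1, 0, 0, 0], [80, 0, 0, 1, 0, -0.03, 0], [80, 0, 0, 1, 0, -0.03, 0], [80, -0.1, 0, 1, 0, -0.03, 0]],
])

```text
time_s: 21.48
tcp_pos: [0.7662, 0.1594, 0.2532]
ee_rot: [[0.947, -0.238, -0.217], [-0.23, -0.971, 0.062], [-0.226, -0.008, -0.974]]
wrist_force: [-0.8, 1.0, -0.3]
gripper_width: 0.8
```

Run:
```python
from g import *
T=O-.062*U+[0,0,.304]
need(T,10);need(T+[0,0,.08],10)
p=capture("side"); save(p,"s12.png",(180,100,380,280),4)
p=capture("top"); save(p,"t12.png",(160,110,310,260),4)
X=cloud(p)
hsv=cv2.cvtColor(p["pixels"],cv2.COLOR_RGB2HSV); H,S,V=[hsv[...,i].astype(int) for i in range(3)]
k,l,st,c=cv2.connectedComponentsWithStats(((H>100)&(H<125)&(S>150)&(V>50)).astype(np.uint8))
for i in range(1,k):
    P=X[l==i];P=P[np.isfinite(P).all(1)]
    if len(P)>10: 
        q=(P.min(0)+P.max(0))/2; print(c[i].round(),q.round(3),"u",((q-O)@U).round(3),"y",((q-O)@YB).round(3))
```

```text
tcp [0.7662 0.1594 0.2532] F [-0.8  1.  -0.3] w 0.8 need units [-9.66 -1.29  1.6 ] rv [-0.021 -0.049 -0.008]
tcp [0.7662 0.1594 0.2532] F [-0.8  1.  -0.3] w 0.8 need units [-9.66 -1.29  4.8 ] rv [-0.021 -0.049 -0.008]
[226. 155.] [0.753 0.16  0.125] u 0.15 y -0.087
[283. 169.] [ 0.709 -0.013  0.126] u 0.149 y 0.091
[232. 226.] [0.524 0.127 0.307] u -0.065 y 0.001
```

View pics/s12.png

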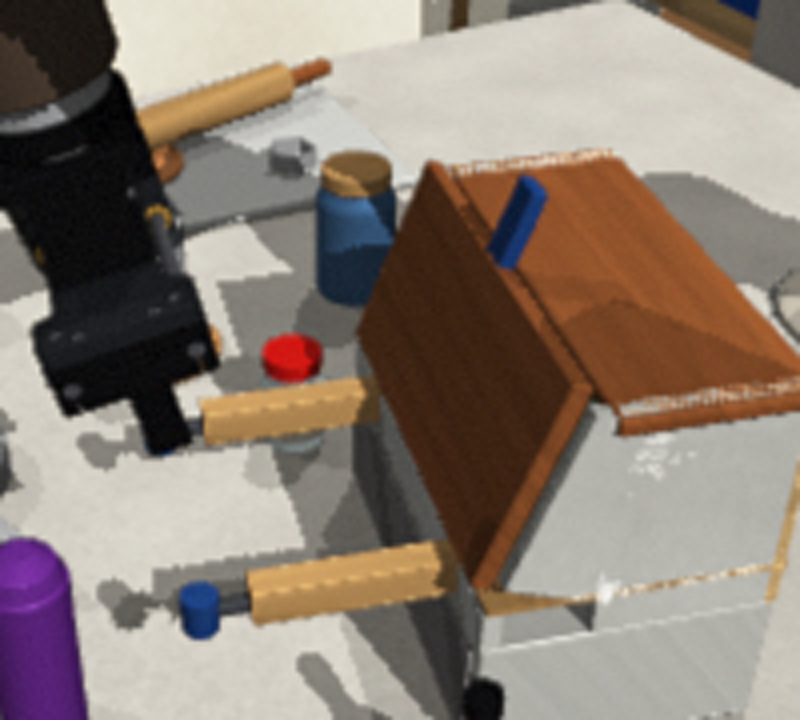

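View pics/t12.png

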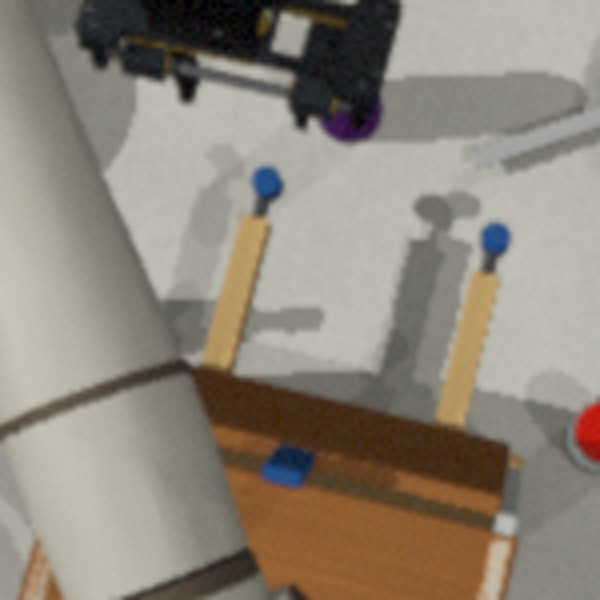

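Both supports are fully out: the knobs measure u≈0.150 each, against 0.157 nominal and with a top-camera bias of about -4 mm. Now to hover above the tab.

Emit:
apply_moves([
  [[80, -0.2, 0, 1, 0, 0, 0], [80, -0.4, -0.05, 1, -0.004, -0.01, 0], [80, -0.6, -0.1, 1, -0.004, -0.01, 0], [80, -0.8, -0.12, 1, -0.004, -0.01, 0], [80, -1, -0.12, 1, -0.004, -0.01, 0], [80, -1, -0.12, 0.4, 0, 0, 0], [80, -1, -0.12, 0, 0, 0, 0], [80, -1, -0.12, 0, 0, 0, 0], [80, -1, -0.12, 0, 0, 0, 0], [80, -1, -0.12, 0, 0, 0, 0], [80, -0.8, -0.1, 0, 0, 0, 0], [80, -0.4, -0.1, 0, 0, 0, 0]],
])

```text
time_s: 22.58
tcp_pos: [0.5249, 0.1266, 0.4104]
ee_rot: [[0.96, -0.237, -0.146], [-0.232, -0.971, 0.054], [-0.155, -0.018, -0.988]]
wrist_force: [0.2, -0.4, 1.3]
gripper_width: 0.801
```

Run:
```python
from g import *
T=O-.062*U+[0,0,.304]
need(T,10);need(T+[0,0,.06],10)
```

```text
tcp [0.5249 0.1266 0.4104] F [ 0.2 -0.4  1.3] w 0.801 need units [-0.01  0.02 -4.69] rv [-0.013  0.023 -0.008]
tcp [0.5249 0.1266 0.4104] F [ 0.2 -0.4  1.3] w 0.801 need units [-0.01  0.02 -2.29] rv [-0.013  0.023 -0.008]
```

Emit:
apply_moves([
  [[80, 0, 0, -0.5, -0.012, 0.012, -0.008], [80, 0, 0, -0.8, 0, 0.01, 0], [80, 0, 0, -0.5, 0, 0, 0], [80, 0, 0, 0, 0, 0, 0]],
])

```text
time_s: 22.92
tcp_pos: [0.5205, 0.1251, 0.3731]
ee_rot: [[0.958, -0.244, -0.153], [-0.239, -0.97, 0.049], [-0.161, -0.01, -0.987]]
wrist_force: [-0.2, -0.7, 0.3]
gripper_width: 0.802
```

Run:
```python
from g import *
T=O-.062*U+[0,0,.304]
need(T,10)
p=capture("side"); save(p,"s13.png",(220,60,400,220),4)
```

```text
tcp [0.5205 0.1251 0.3731] F [-0.2 -0.7  0.3] w 0.802 need units [ 0.17  0.08 -3.2 ] rv [-0.007  0.015 -0.001]
```

View pics/s13.png

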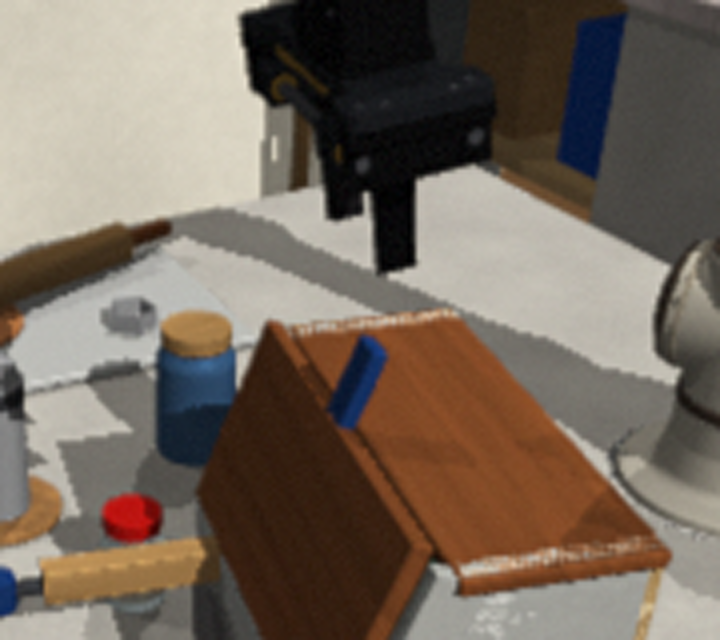

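The fingers straddle the tab at crop (360,380). I descend.

Emit:
apply_moves([
  [[80, 0.1, 0.05, -0.5, -0.004, 0.008, 0], [80, 0.07, 0.03, -0.9, 0, 0.008, 0], [80, 0, 0, -0.9, 0, 0, 0], [80, 0, 0, -0.6, 0, 0, 0], [80, 0, 0, 0, 0, 0, 0]],
])

```text
time_s: 23.38
tcp_pos: [0.5278, 0.1277, 0.303]
ee_rot: [[0.957, -0.244, -0.158], [-0.24, -0.97, 0.048], [-0.165, -0.008, -0.986]]
wrist_force: [0.2, 0.4, -1.0]
gripper_width: 0.8
```

Run:
```python
from g import *
T=O-.062*U+[0,0,.304]
need(T,10)
```

```text
tcp [0.5278 0.1277 0.303 ] F [ 0.2  0.4 -1. ] w 0.8 need units [-0.12 -0.02 -0.39] rv [-0.006  0.011 -0.001]
```

Emit:
apply_moves([
  [[80, -0.1, 0, -0.35, -0.004, 0.008, 0], [0, 0, 0, 0, 0, 0, 0], [0, 0, 0, 0, 0, 0, 0], [0, 0, 0, 0, 0, 0, 0], [0, 0, 0, 0, 0, 0, 0], [0, 0, 0, 0, 0, 0, 0], [0, 0, 0, 0, 0, 0, 0], [0, 0, 0, 0, 0, 0, 0], [0, 0, 0, 0, 0, 0, 0], [0, 0, 0, 0, 0, 0, 0], [0, 0, 0, 0, 0, 0, 0]],
])

```text
time_s: 24.3
tcp_pos: [0.5275, 0.1262, 0.2979]
ee_rot: [[0.956, -0.245, -0.161], [-0.241, -0.97, 0.042], [-0.166, -0.001, -0.986]]
wrist_force: [0.6, -0.5, -0.6]
gripper_width: 0.271
```

Run:
```python
from g import *
T=O-.062*U+[0,0,.304]
need(T,10)
p=capture("side"); save(p,"s14.png",(220,60,400,220),4)
```

```text
tcp [0.5275 0.1262 0.2979] F [ 0.6 -0.5 -0.6] w 0.271 need units [-0.11  0.04 -0.19] rv [ 0.001  0.008 -0.001]
```

View pics/s14.png

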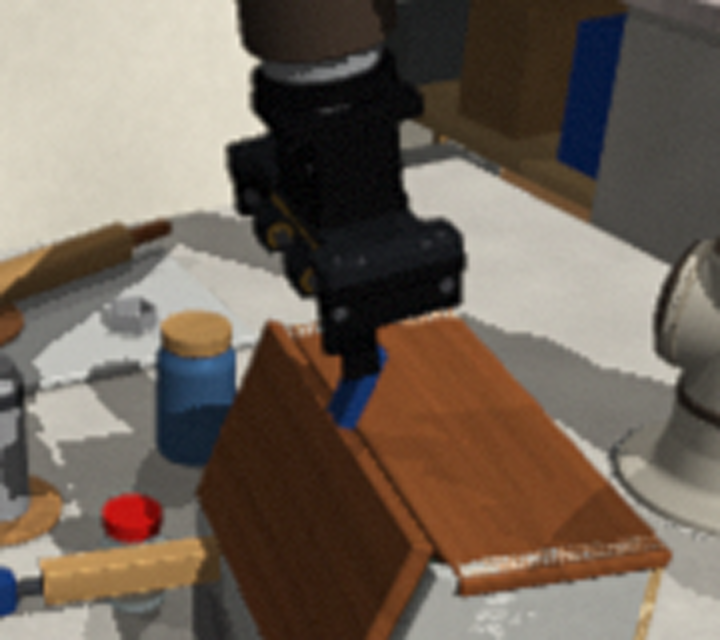

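```bash
cat >> g.py <<'E'
def arc(n=10,dth=.055,r=None,tilt=10):
    s=sense(); g=s["tcp_pos"]-.011*s["ee_rot"][:,2]; d=g-O-[0,0,.135]
    a=d@U; z=d[2]; th=np.arctan2(a,z)+.349+np.arctan2(.0,1); R=np.hypot(a,z)
    print("theta~",th.round(3),"r",R.round(4),"y",(d@YB).round(4),"w",round(s["gripper_width"],3),"F",s["wrist_force"].round(1), "rv",cv2.Rodrigues(rot(tilt)@s["ee_rot"].T)[0].ravel().round(3))
    ph=th-.349; r=r or R
    for i in range(n):
        p0=ph+i*dth;p1=p0+dth
        v=r*(np.sin(p1)-np.sin(p0))*U+np.array([0,0,r*(np.cos(p1)-np.cos(p0))]); print(np.round(v/.025,2).tolist())
E
python3 - <<'E'
from g import *
arc(12)
E
```

```text
theta~ 0.021 r 0.1836 y 0.0002 w 0.272 F [ 0.6  0.  -0.4] rv [ 0.001  0.008 -0.001]
[0.37, -0.09, 0.12]
[0.38, -0.1, 0.1]
[0.38, -0.1, 0.08]
[0.39, -0.1, 0.05]
[0.39, -0.1, 0.03]
[0.39, -0.1, 0.01]
[0.39, -0.1, -0.01]
[0.39, -0.1, -0.03]
[0.39, -0.1, -0.06]
[0.38, -0.1, -0.08]
[0.38, -0.1, -0.1]
[0.37, -0.09, -0.12]
```

Emit:
apply_moves([
  [[0, 0.2, -0.05, 0.06, 0, 0, 0], [0, 0.37, -0.09, 0.11, 0, 0, 0], [0, 0.38, -0.1, 0.09, 0, 0, 0], [0, 0.39, -0.1, 0.06, 0, 0, 0], [0, 0.39, -0.1, 0.04, 0, 0, 0], [0, 0.39, -0.1, 0.02, 0, 0, 0]],
])

```text
time_s: 24.85
tcp_pos: [0.5798, 0.1129, 0.3079]
ee_rot: [[0.956, -0.241, -0.168], [-0.238, -0.97, 0.042], [-0.173, -0.0, -0.985]]
wrist_force: [-1.3, -0.3, -0.4]
gripper_width: 0.274
```

Run:
```python
from g import *
arc(12)
p=capture("side"); save(p,"s15.png",(220,60,400,220),4)
```

```text
theta~ 0.321 r 0.1838 y 0.0003 w 0.274 F [-1.3 -0.3 -0.4] rv [-0.     0.001 -0.004]
[0.39, -0.1, 0.0]
[0.39, -0.1, -0.02]
[0.39, -0.1, -0.04]
[0.39, -0.1, -0.07]
[0.38, -0.1, -0.09]
[0.38, -0.1, -0.11]
[0.37, -0.09, -0.13]
[0.36, -0.09, -0.15]
[0.35, -0.09, -0.17]
[0.35, -0.09, -0.19]
[0.33, -0.08, -0.21]
[0.32, -0.08, -0.23]
```

View pics/s15.png

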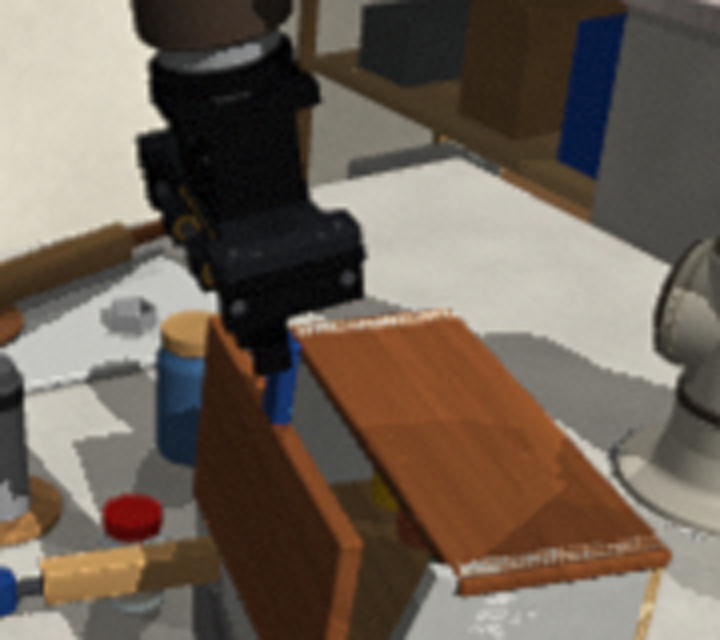

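The flap follows and is now upright; the tab at crop (285,380) is held by its top half. I continue on the arc.

Emit:
apply_moves([
  [[0, 0.39, -0.1, 0, 0, 0, 0], [0, 0.39, -0.1, -0.02, 0, 0, 0], [0, 0.39, -0.1, -0.04, 0, 0, 0], [0, 0.39, -0.1, -0.07, 0, 0, 0], [0, 0.38, -0.1, -0.09, 0, 0, 0], [0, 0.38, -0.1, -0.11, 0, 0, 0], [0, 0.37, -0.09, -0.13, 0, 0, 0], [0, 0.36, -0.09, -0.15, 0, 0, 0]],
])

```text
time_s: 25.57
tcp_pos: [0.6611, 0.0923, 0.2928]
ee_rot: [[0.956, -0.241, -0.168], [-0.237, -0.97, 0.042], [-0.173, 0.0, -0.985]]
wrist_force: [-0.9, -0.1, -0.4]
gripper_width: 0.259
```

Run:
```python
from g import *
arc(12)
```

```text
theta~ 0.786 r 0.1862 y 0.0004 w 0.259 F [-0.9 -0.1 -0.4] rv [ 0.     0.    -0.004]
[0.35, -0.09, -0.18]
[0.34, -0.09, -0.2]
[0.33, -0.08, -0.22]
[0.32, -0.08, -0.24]
[0.31, -0.08, -0.26]
[0.29, -0.07, -0.28]
[0.28, -0.07, -0.29]
[0.26, -0.07, -0.31]
[0.25, -0.06, -0.32]
[0.23, -0.06, -0.34]
[0.21, -0.05, -0.35]
[0.19, -0.05, -0.36]
```

Run:
```python
from g import *
p=capture("side"); save(p,"s16.png",(180,80,360,240),4)
```

```text
(no output)
```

View pics/s16.png

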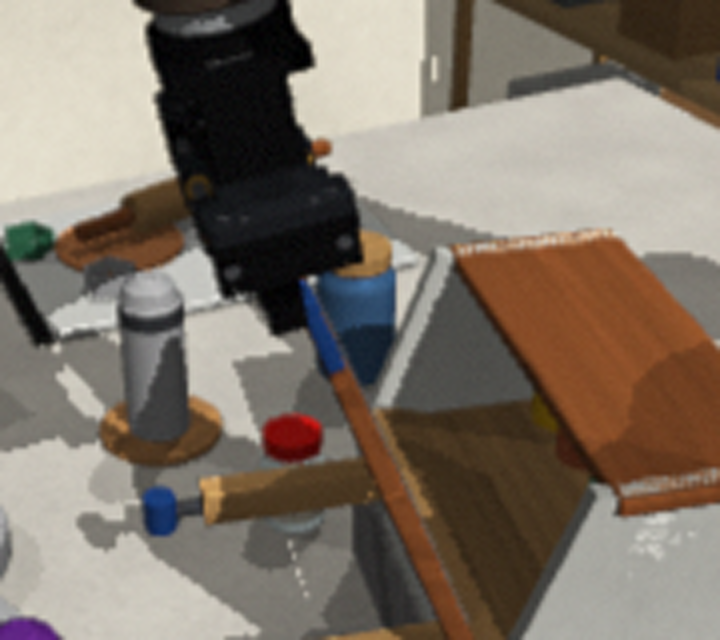

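Run:
```python
from g import *
for n in ("side","top"):
    p=capture(n); X=cloud(p); D=X-O
    hsv=cv2.cvtColor(p["pixels"],cv2.COLOR_RGB2HSV); H,S,V=[hsv[...,i].astype(int) for i in range(3)]
    m=(H>100)&(H<125)&(S>150)&(V>40)&(X[...,2]>.17)&(X[...,2]<.36)&(abs(D@YB)<.03)&(abs(D@U)<.3)
    P=D[m]; a=P@U; z=P[:,2]-.135; r=np.hypot(a,z); th=np.arctan2(a,z)+.349
    print(n,m.sum(),"r",r.min().round(3),r.max().round(3),"th",np.median(th).round(3),np.percentile(th,[10,90]).round(3),"y",(P@YB).min().round(3),(P@YB).max().round(3))
    # flap board points
    m=(H<20)&(S>100)&(X[...,2]>.16)&(X[...,2]<.28)&(abs(D@YB)<.13)&((D@U)>0.0)&((D@U)<.2)
    P=D[m]; 
    if len(P)>5: th=np.arctan2(P@U,P[:,2]-.135)+.349; print("board",len(P),np.median(th),np.percentile(th,[10,90]))
```

```text
side 80 r 0.152 0.214 th 0.716 [0.699 0.739] y -0.019 0.009
board 217 0.7112277245956882 [0.66176091 0.75233004]
top 92 r 0.154 0.203 th 0.665 [0.653 0.689] y -0.009 0.011
board 650 0.652125985620968 [0.62929942 0.70901541]
```

Run:
```python
from g import *
s=sense(); g=s["tcp_pos"]-.011*s["ee_rot"][:,2]
for n in ("side","top"):
    p=capture(n); X=cloud(p)
    print(n,"grasp px",px(p,g).round(1),"tip px",px(p,g+.019*s["ee_rot"][:,2]).round(1))
    # expected tab axis px for th
    for th in (.65,.7,.75,.79):
        d=np.sin(th-.349)*U+np.cos(th-.349)*np.array([0,0,1]); print(th,[px(p,O+[0,0,.135]+r*d).round(1).tolist() for r in (.15,.18,.202)])
    save(p,n+"17.png",(235,120,285,180) if n=="side" else (215,150,265,210),12)
```

```text
side grasp px [251.8 161.1] tip px [253.3 167.8]
0.65 [[266.2, 168.6], [262.6, 158.5], [259.9, 150.8]]
0.7 [[263.3, 169.8], [259.1, 160.0], [255.8, 152.5]]
0.75 [[260.5, 171.2], [255.6, 161.7], [251.8, 154.4]]
0.79 [[258.2, 172.3], [252.8, 163.1], [248.7, 156.0]]
top grasp px [245.6 172.2] tip px [245.6 174.8]
0.65 [[242.7, 186.7], [242.9, 181.4], [243.1, 177.4]]
0.7 [[243.5, 184.2], [243.8, 178.5], [244.1, 174.1]]
0.75 [[244.2, 181.9], [244.7, 175.6], [245.1, 170.9]]
0.79 [[244.7, 180.1], [245.4, 173.5], [245.9, 168.4]]
```

View pics/side17.png

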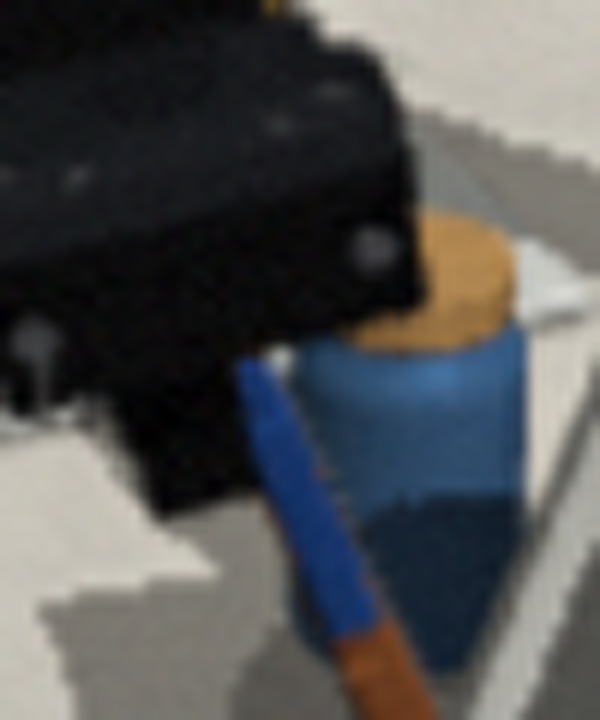

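View pics/top17.png

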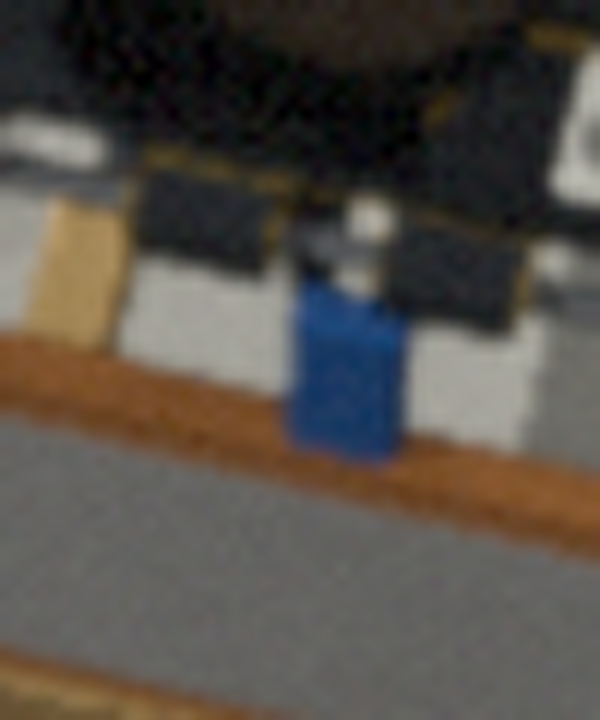

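The pads hold only the tab's tip edge: the finger is at crop (200,450), ahead of the tab. I swing back past upright, where gravity shuts the flap, and regrip it more centrally.

Run:
```python
from g import *
arc(11,-.05)
```

```text
theta~ 0.784 r 0.1861 y -0.001 w 0.107 F [0.4 1.6 1.7] rv [-0.003  0.003 -0.004]
[-0.33, 0.08, 0.15]
[-0.34, 0.09, 0.13]
[-0.34, 0.09, 0.11]
[-0.35, 0.09, 0.1]
[-0.35, 0.09, 0.08]
[-0.36, 0.09, 0.06]
[-0.36, 0.09, 0.04]
[-0.36, 0.09, 0.02]
[-0.36, 0.09, 0.0]
[-0.36, 0.09, -0.01]
[-0.36, 0.09, -0.03]
```

The pinch has just slipped off, so the closing fingers are now blocking the tab from the outside. I push back at once.

Emit:
apply_moves([
  [[0, -0.3, 0.08, 0.1, 0, 0, 0], [0, -0.34, 0.09, 0.1, 0, 0, 0], [0, -0.34, 0.09, 0.1, 0, 0, 0]],
])

```text
time_s: 26.07
tcp_pos: [0.6355, 0.1009, 0.299]
ee_rot: [[0.956, -0.242, -0.168], [-0.237, -0.97, 0.045], [-0.174, -0.003, -0.985]]
wrist_force: [0.0, -0.4, 0.1]
gripper_width: 0.008
```

Run:
```python
from g import *
arc(1,-.05)
p=capture("side"); save(p,"s18.png",(180,80,360,240),4)
```

```text
theta~ 0.637 r 0.1824 y -0.0017 w 0.008 F [ 0.  -0.4  0.1] rv [-0.003  0.001 -0.004]
[-0.34, 0.09, 0.09]
```

View pics/s18.png

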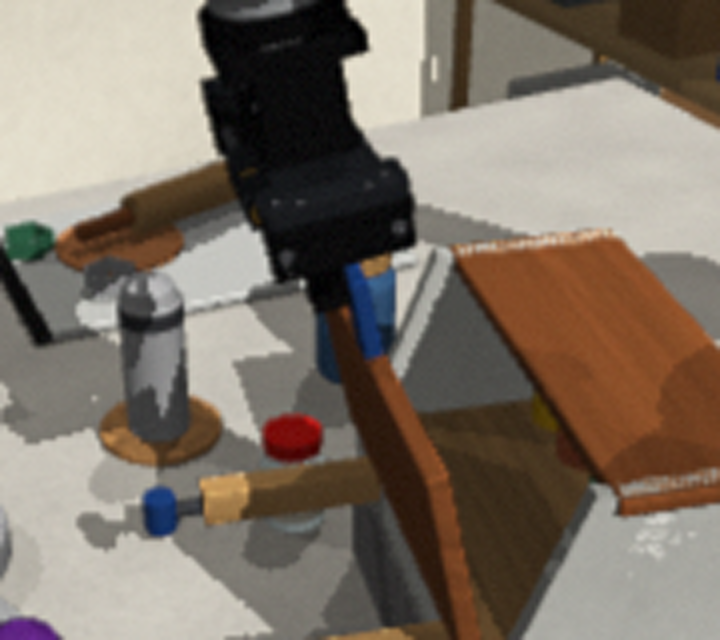

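The closed fingers block the tab and are pushing it back. I continue until past upright.

Emit:
apply_moves([
  [[0, -0.35, 0.09, 0.09, 0, 0, 0], [0, -0.35, 0.09, 0.07, 0, 0, 0], [0, -0.35, 0.09, 0.05, 0, 0, 0], [0, -0.35, 0.09, 0.03, 0, 0, 0], [0, -0.35, 0.09, 0.01, 0, 0, 0], [0, -0.35, 0.09, -0.01, 0, 0, 0], [0, -0.35, 0.09, -0.03, 0, 0, 0]],
])

```text
time_s: 26.7
tcp_pos: [0.5641, 0.118, 0.3084]
ee_rot: [[0.956, -0.239, -0.168], [-0.235, -0.971, 0.045], [-0.173, -0.003, -0.985]]
wrist_force: [0.3, 0.4, 0.3]
gripper_width: 0.007
```

```bash
cat >> g.py <<'E'
def tab():
  for n in ("side","top"):
    p=capture(n); X=cloud(p); D=X-O
    hsv=cv2.cvtColor(p["pixels"],cv2.COLOR_RGB2HSV); H,S,V=[hsv[...,i].astype(int) for i in range(3)]
    m=(H>100)&(H<125)&(S>150)&(V>40)&(X[...,2]>.12)&(X[...,2]<.36)&(abs(D@YB)<.03)&(abs(D@U)<.3)
    P=D[m]
    if len(P)<4: print(n,"no tab"); continue
    a=P@U; z=P[:,2]-.135; r=np.hypot(a,z); th=np.arctan2(a,z)+.349
    print(n,m.sum(),"r",r.min().round(3),r.max().round(3),"th",np.median(th).round(3),"y",(P@YB).min().round(3),(P@YB).max().round(3))
E
python3 - <<'E'
from g import *
arc(1,-.05); tab()
p=capture("side"); save(p,"s19.png",(180,80,360,240),4)
E
```

```text
theta~ 0.232 r 0.1855 y -0.0008 w 0.007 F [0.3 0.4 0.3] rv [-0.003  0.001 -0.006]
[-0.36, 0.09, -0.05]
side 122 r 0.151 0.203 th 0.184 y -0.014 0.007
top 34 r 0.188 0.208 th 0.119 y -0.009 0.012
```

View pics/s19.png

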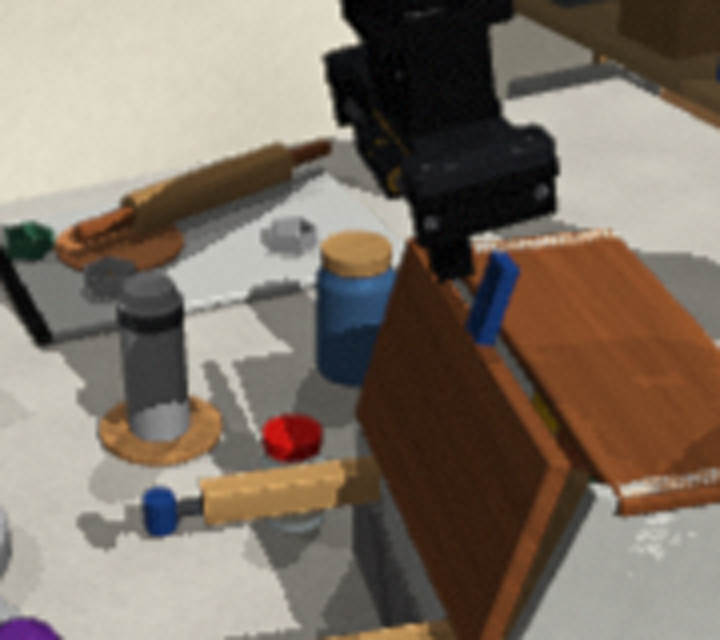

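Emit:
apply_moves([
  [[70, 0, 0, 0, 0, 0, 0], [70, 0, 0, 0, 0, 0, 0], [70, 0, 0, 0, 0, 0, 0], [70, 0, 0, 0, 0, 0, 0], [70, 0, 0, 0, 0, 0, 0], [70, 0, 0, 0, 0, 0, 0], [70, 0, 0, 0, 0, 0, 0], [70, 0, 0, 0, 0, 0, 0], [70, 0, 0, 0, 0, 0, 0]],
])

```text
time_s: 27.6
tcp_pos: [0.566, 0.1175, 0.3075]
ee_rot: [[0.956, -0.24, -0.169], [-0.236, -0.971, 0.044], [-0.174, -0.002, -0.985]]
wrist_force: [-0.3, -0.5, 0.9]
gripper_width: 0.6
```

Run:
```python
from g import *
arc(1,-.05); tab()
d=np.array([-np.sin(.349)*.9694,np.sin(.349)*.2453,np.cos(.349)])
for r in (.17,.175): need(O+[0,0,.135]+r*d,10)
p=capture("side"); save(p,"s20.png",(260,100,340,180),8)
s=sense(); g=s["tcp_pos"]-.011*s["ee_rot"][:,2]
print(px(p,g),px(p,g-.035*YB),px(p,g-.035*YB+.019*s["ee_rot"][:,2]))
```

```text
theta~ 0.242 r 0.1843 y -0.0007 w 0.6 F [-0.3 -0.5  0.9] rv [-0.002  0.    -0.005]
[-0.35, 0.09, -0.05]
side 111 r 0.153 0.204 th 0.013 y -0.013 0.005
top 70 r 0.158 0.205 th 0.001 y -0.011 0.012
tcp [0.566  0.1175 0.3075] F [-0.1  0.9 -0.4] w 0.663 need units [-1.5   0.35 -0.94] rv [-0.002  0.    -0.005]
tcp [0.566  0.1175 0.3075] F [-0.1  0.9 -0.4] w 0.663 need units [-1.57  0.37 -0.75] rv [-0.002  0.    -0.005]
[292.96718457 150.85867441] [297.62227544 158.00792814] [298.52026263 164.96824241]
```

View pics/s20.png

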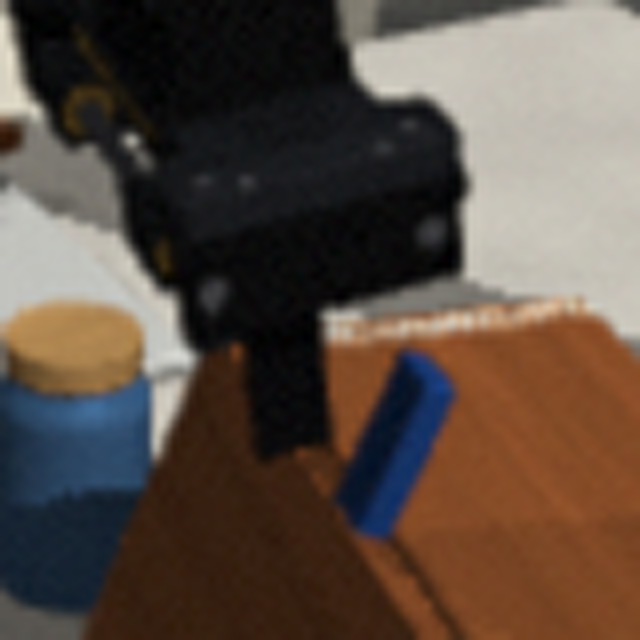

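Run:
```python
from g import *
s=sense(); z=s["ee_rot"][:,2]
print("tcp",s["tcp_pos"],"tip",s["tcp_pos"]+.008*z)
p=capture("side"); X=cloud(p)
for u,v in [(296,152),(297,154),(297,155),(298,148),(296,146),(295,143)]:
    q=X[v,u]; d=q-s["tcp_pos"]; print(u,v,q.round(3),p["pixels"][v,u],"in tool",(s["ee_rot"].T@d).round(3))
```

```text
tcp [0.56592997 0.11746259 0.30752633] tip [0.56458192 0.11781316 0.29964852]
296 152 [0.582 0.151 0.335] [8 5 9] in tool [ 0.002 -0.036 -0.028]
297 154 [0.579 0.151 0.329] [4 4 6] in tool [ 0.001 -0.036 -0.022]
297 155 [0.58  0.153 0.328] [16 14 15] in tool [ 0.001 -0.037 -0.021]
298 148 [0.578 0.153 0.345] [8 4 8] in tool [-0.003 -0.037 -0.038]
296 146 [0.583 0.152 0.351] [ 7 10 10] in tool [ 0.001 -0.038 -0.044]
295 143 [0.588 0.155 0.361] [3 7 6] in tool [ 0.003 -0.042 -0.055]
```

Run:
```python
from g import *
s=sense(); R=s["ee_rot"]
for n in ("side","top"):
    p=capture(n); X=cloud(p); T=(X-s["tcp_pos"])@R; pix=p["pixels"].astype(int)
    m=(abs(T[...,0])<.014)&(abs(T[...,1])<.07)&(abs(T[...,2])<.08)&(pix.max(-1)<40)
    q=T[m]; print(n,len(q),"max z",np.sort(q[:,2])[-8:].round(3) if len(q) else "")
    if n=="side":
        for v in range(140,164): print(v,[(u,tuple(T[v,u].round(3)),int(pix[v,u].max())) for u in (296,298)])
```

```text
side 163 max z [-0.02  -0.02  -0.019 -0.019 -0.018 -0.018 -0.017  0.044]
140 [(296, (np.float64(0.0), np.float64(-0.041), np.float64(-0.061)), 8), (298, (np.float64(-0.003), np.float64(-0.044), np.float64(-0.061)), 0)]
141 [(296, (np.float64(0.001), np.float64(-0.043), np.float64(-0.059)), 5), (298, (np.float64(-0.004), np.float64(-0.043), np.float64(-0.058)), 5)]
142 [(296, (np.float64(0.0), np.float64(-0.04), np.float64(-0.055)), 6), (298, (np.float64(-0.004), np.float64(-0.041), np.float64(-0.054)), 3)]
143 [(296, (np.float64(0.001), np.float64(-0.04), np.float64(-0.053)), 8), (298, (np.float64(-0.004), np.float64(-0.04), np.float64(-0.051)), 7)]
144 [(296, (np.float64(0.001), np.float64(-0.038), np.float64(-0.049)), 11), (298, (np.float64(-0.003), np.float64(-0.04), np.float64(-0.049)), 12)]
145 [(296, (np.float64(0.001), np.float64(-0.038), np.float64(-0.047)), 13), (298, (np.float64(-0.004), np.float64(-0.038), np.float64(-0.045)), 7)]
146 [(296, (np.float64(0.001), np.float64(-0.037), np.float64(-0.044)), 8), (298, (np.float64(-0.003), np.float64(-0.04), np.float64(-0.044)), 1
[... 1892 characters left out ...]
 np.float64(0.029), np.float64(0.034)), 65)]
160 [(296, (np.float64(-0.014), np.float64(0.038), np.float64(0.041)), 58), (298, (np.float64(-0.017), np.float64(0.028), np.float64(0.036)), 61)]
161 [(296, (np.float64(-0.013), np.float64(0.034), np.float64(0.041)), 60), (298, (np.float64(-0.016), np.float64(0.027), np.float64(0.038)), 58)]
162 [(296, (np.float64(-0.012), np.float64(0.034), np.float64(0.044)), 58), (298, (np.float64(-0.015), np.float64(0.026), np.float64(0.04)), 58)]
163 [(296, (np.float64(-0.012), np.float64(0.032), np.float64(0.046)), 58), (298, (np.float64(-0.014), np.float64(0.021), np.float64(0.04)), 61)]
top 8 max z [-0.065 -0.063 -0.059 -0.056 -0.051 -0.043 -0.037 -0.025]
```

The depth cloud puts the visible fingertip at tool z ≈ -0.017, about 25 mm shallower than the nominal +0.008. So the earlier grip caught only the tab's end. I use the measured offset and go deeper.

```bash
sed -i 's/+.011\*R/+GO*R/; s/-.011\*s\["ee_rot"\]/-GO*s["ee_rot"]/; s/^import sys/GO=.034/' g.py; grep -n GO g.py
python3 - <<'E'
from g import *
arc(1,-.05)
d=np.array([-np.sin(.349)*.9694,np.sin(.349)*.2453,np.cos(.349)])
for r in (.18,): need(O+[0,0,.135]+r*d,10)
E
```

```text
2:GO=.034
7:    s=sense(); R=rot(tilt); tcp=np.array(grasp)+GO*R[:,2]
11:    s=sense(); g=s["tcp_pos"]-GO*s["ee_rot"][:,2]; d=g-O-[0,0,.135]
theta~ 0.273 r 0.2067 y -0.0006 w 0.694 F [ 0.8 -0.3  1. ] rv [-0.002  0.    -0.005]
[-0.4, 0.1, -0.04]
tcp [0.5659 0.1175 0.3076] F [ 0.8 -0.3  1. ] w 0.694 need units [-1.78  0.42 -1.48] rv [-0.002  0.    -0.005]
```

Emit:
apply_moves([
  [[70, -0.5, 0.12, 0, 0, 0, 0], [70, -0.6, 0.14, 0, 0, 0, 0], [70, -0.5, 0.12, -0.2, 0, 0, 0], [70, -0.2, 0.04, -0.4, 0, 0, 0], [70, 0, 0, -0.5, 0, 0, 0], [70, 0, 0, -0.3, 0, 0, 0], [70, 0, 0, 0, 0, 0, 0]],
])

```text
time_s: 28.48
tcp_pos: [0.5193, 0.1284, 0.2722]
ee_rot: [[0.956, -0.24, -0.165], [-0.236, -0.971, 0.045], [-0.171, -0.004, -0.985]]
wrist_force: [-0.5, -0.5, -0.4]
gripper_width: 0.703
```

Run:
```python
from g import *
arc(1,-.05)
d=np.array([-np.sin(.349)*.9694,np.sin(.349)*.2453,np.cos(.349)])
for r in (.18,): need(O+[0,0,.135]+r*d,10)
p=capture("side"); save(p,"s21.png",(260,100,340,180),8)
```

```text
theta~ -0.008 r 0.1822 y 0.0002 w 0.703 F [-0.5 -0.5 -0.4] rv [-0.003  0.003 -0.005]
[-0.33, 0.08, -0.14]
tcp [0.5193 0.1284 0.2722] F [-0.5 -0.5 -0.4] w 0.703 need units [ 0.08 -0.01 -0.06] rv [-0.003  0.003 -0.005]
```

View pics/s21.png

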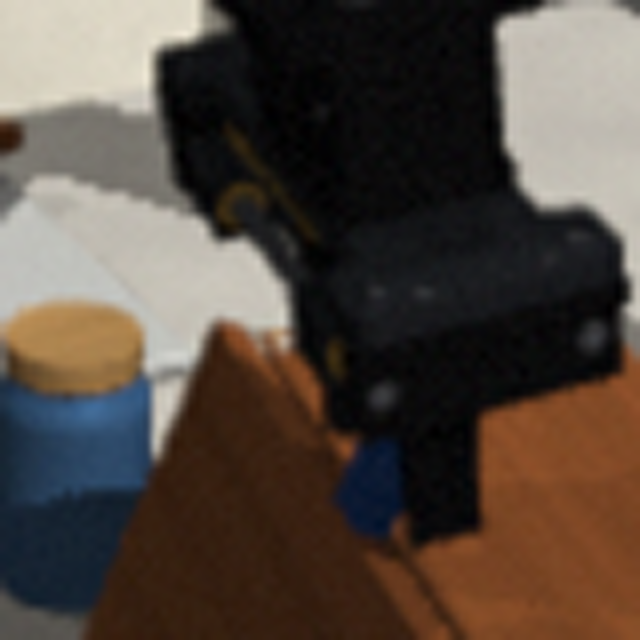

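Emit:
apply_moves([
  [[0, 0.12, -0.03, 0, 0, 0, 0], [0, 0, 0, 0, 0, 0, 0], [0, 0, 0, 0, 0, 0, 0], [0, 0, 0, 0, 0, 0, 0], [0, 0, 0, 0, 0, 0, 0], [0, 0, 0, 0, 0, 0, 0], [0, 0, 0, 0, 0, 0, 0], [0, 0, 0, 0, 0, 0, 0], [0, 0, 0, 0, 0, 0, 0], [0, 0, 0, 0, 0, 0, 0]],
])

```text
time_s: 29.37
tcp_pos: [0.5252, 0.1269, 0.275]
ee_rot: [[0.957, -0.241, -0.161], [-0.237, -0.97, 0.045], [-0.167, -0.005, -0.986]]
wrist_force: [0.6, 0.7, -0.2]
gripper_width: 0.295
```

Run:
```python
from g import *
arc(12,.055)
p=capture("side"); save(p,"s22.png",(260,100,340,180),8)
```

```text
theta~ 0.028 r 0.1828 y 0.0003 w 0.295 F [ 0.6  0.7 -0.2] rv [-0.003  0.008 -0.004]
[0.37, -0.09, 0.12]
[0.38, -0.1, 0.09]
[0.38, -0.1, 0.07]
[0.39, -0.1, 0.05]
[0.39, -0.1, 0.03]
[0.39, -0.1, 0.01]
[0.39, -0.1, -0.01]
[0.39, -0.1, -0.04]
[0.39, -0.1, -0.06]
[0.38, -0.1, -0.08]
[0.38, -0.1, -0.1]
[0.37, -0.09, -0.12]
```

View pics/s22.png

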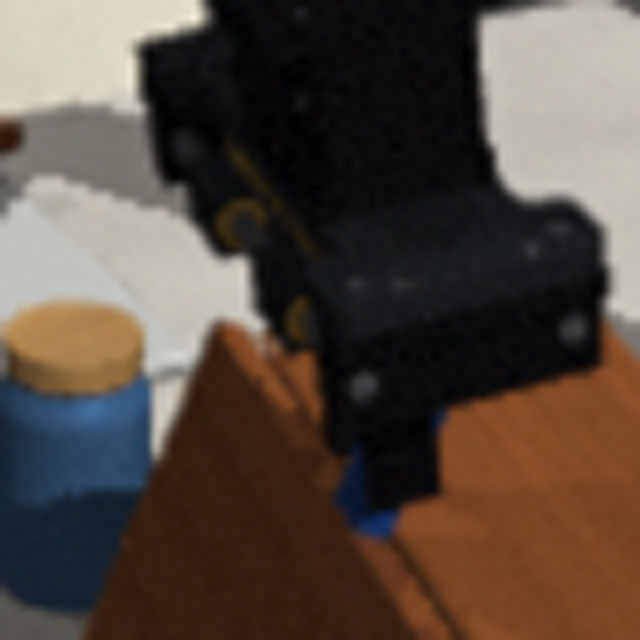

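The finger now sits mid-tab, and the width of 25.7 mm matches the 26 mm tab. I swing along the arc with frequent checks.

Emit:
apply_moves([
  [[0, 0.2, -0.05, 0.06, 0, 0, 0], [0, 0.37, -0.09, 0.11, 0, 0, 0], [0, 0.38, -0.1, 0.09, 0, 0, 0], [0, 0.39, -0.1, 0.06, 0, 0, 0], [0, 0.39, -0.1, 0.04, 0, 0, 0], [0, 0.39, -0.1, 0.01, 0, 0, 0]],
])

```text
time_s: 29.92
tcp_pos: [0.5737, 0.1145, 0.2846]
ee_rot: [[0.955, -0.238, -0.177], [-0.234, -0.971, 0.046], [-0.183, -0.003, -0.983]]
wrist_force: [-1.8, 0.1, 2.5]
gripper_width: 0.297
```

Run:
```python
from g import *
arc(8,.055,.181); tab()
p=capture("side"); save(p,"s23.png",(240,100,320,180),8)
```

```text
theta~ 0.31 r 0.1832 y 0.0003 w 0.297 F [-1.8  0.1  2.5] rv [-0.005 -0.008 -0.007]
[0.39, -0.1, 0.0]
[0.39, -0.1, -0.02]
[0.38, -0.1, -0.04]
[0.38, -0.1, -0.06]
[0.38, -0.1, -0.08]
[0.37, -0.09, -0.1]
[0.37, -0.09, -0.12]
[0.36, -0.09, -0.15]
side 19 r 0.152 0.161 th 0.285 y -0.012 -0.006
top no tab
```

View pics/s23.png

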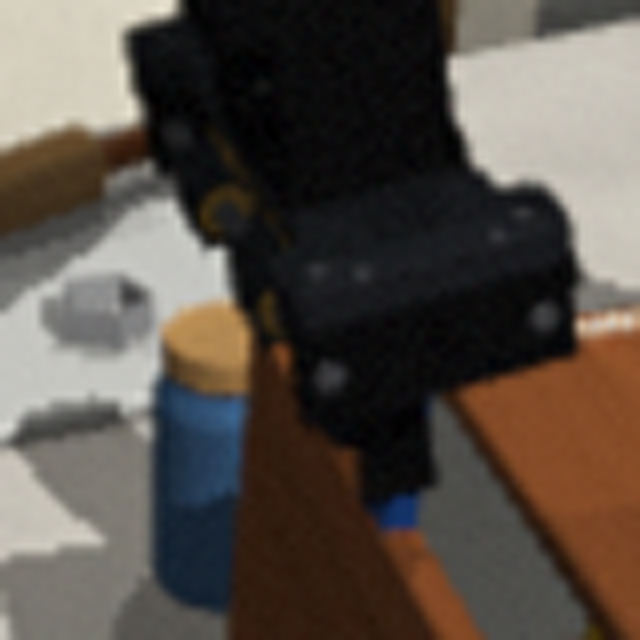

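Emit:
apply_moves([
  [[0, 0.39, -0.1, -0.01, 0, 0, 0], [0, 0.39, -0.1, -0.03, 0, 0, 0], [0, 0.38, -0.1, -0.05, 0, 0, 0], [0, 0.38, -0.1, -0.07, 0, 0, 0], [0, 0.38, -0.1, -0.1, 0, 0, 0], [0, 0.37, -0.09, -0.12, 0, 0, 0]],
])

```text
time_s: 30.57
tcp_pos: [0.6329, 0.0995, 0.277]
ee_rot: [[0.956, -0.237, -0.175], [-0.232, -0.972, 0.047], [-0.181, -0.004, -0.983]]
wrist_force: [-0.7, -0.7, 2.5]
gripper_width: 0.293
```

Run:
```python
from g import *
arc(8,.055,.181); tab()
p=capture("side"); save(p,"s24.png",(220,110,310,190),7)
```

```text
theta~ 0.647 r 0.1835 y 0.0004 w 0.293 F [-0.7 -0.7  2.5] rv [-0.006 -0.006 -0.009]
[0.37, -0.09, -0.13]
[0.36, -0.09, -0.15]
[0.35, -0.09, -0.17]
[0.34, -0.09, -0.19]
[0.33, -0.08, -0.21]
[0.32, -0.08, -0.23]
[0.31, -0.08, -0.24]
[0.29, -0.07, -0.26]
side 24 r 0.152 0.184 th 0.607 y -0.02 -0.005
top 41 r 0.156 0.199 th 0.577 y -0.01 0.012
```

View pics/s24.png

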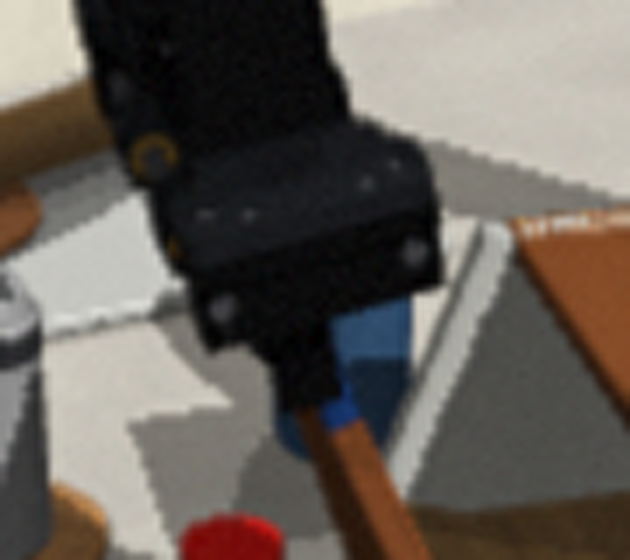

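Tracking is good (width 0.293). I continue and tilt the tool gently along with the tab.

Emit:
apply_moves([
  [[0, 0.34, -0.08, -0.14, 0.005, 0.02, 0], [0, 0.33, -0.08, -0.16, 0.005, 0.02, 0], [0, 0.32, -0.08, -0.18, 0.005, 0.02, 0], [0, 0.31, -0.08, -0.2, 0.005, 0.02, 0]],
])

```text
time_s: 31.05
tcp_pos: [0.6666, 0.0909, 0.2611]
ee_rot: [[0.938, -0.236, -0.252], [-0.227, -0.972, 0.067], [-0.261, -0.006, -0.965]]
wrist_force: [0.3, 0.0, 2.8]
gripper_width: 0.296
```

Run:
```python
from g import *
arc(8,.055,.181); tab()
p=capture("side"); save(p,"s25.png",(220,110,310,190),7)
```

```text
theta~ 0.871 r 0.1833 y 0.0005 w 0.296 F [0.3 0.  2.8] rv [-0.027 -0.085 -0.01 ]
[0.33, -0.08, -0.21]
[0.32, -0.08, -0.23]
[0.31, -0.08, -0.24]
[0.29, -0.07, -0.26]
[0.28, -0.07, -0.28]
[0.26, -0.07, -0.29]
[0.25, -0.06, -0.31]
[0.23, -0.06, -0.32]
side 35 r 0.151 0.191 th 0.822 y -0.022 -0.002
top 92 r 0.153 0.233 th 0.813 y -0.011 0.018
```

View pics/s25.png

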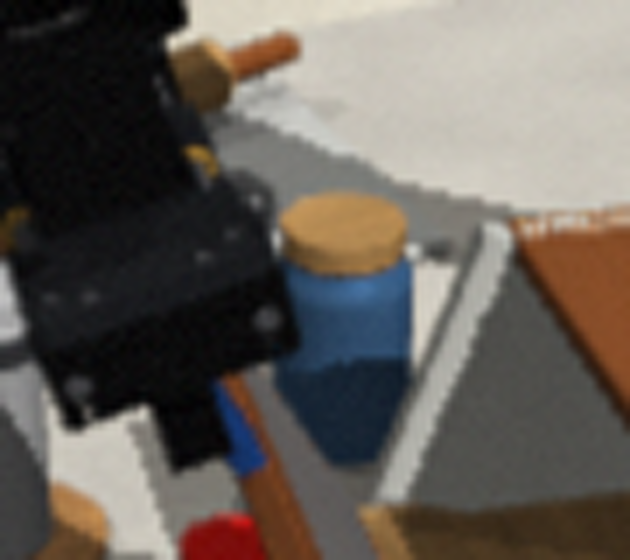

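The offset is stable (about 0.05 rad) and the width is still full. I continue.

Emit:
apply_moves([
  [[0, 0.31, -0.08, -0.22, 0.005, 0.02, 0], [0, 0.3, -0.08, -0.24, 0.005, 0.02, 0], [0, 0.28, -0.07, -0.25, 0.005, 0.02, 0], [0, 0.27, -0.07, -0.27, 0.005, 0.02, 0], [0, 0.26, -0.06, -0.28, 0.005, 0.02, 0]],
])

```text
time_s: 31.62
tcp_pos: [0.7023, 0.0818, 0.2306]
ee_rot: [[0.908, -0.236, -0.347], [-0.218, -0.972, 0.092], [-0.359, -0.008, -0.933]]
wrist_force: [0.1, -0.8, 1.5]
gripper_width: 0.296
```

Run:
```python
from g import *
arc(8,.055,.181); tab()
```

```text
theta~ 1.151 r 0.183 y 0.0005 w 0.296 F [ 0.1 -0.8  1.5] rv [-0.054 -0.185 -0.01 ]
[0.26, -0.07, -0.29]
[0.24, -0.06, -0.31]
[0.23, -0.06, -0.32]
[0.21, -0.05, -0.33]
[0.19, -0.05, -0.35]
[0.17, -0.04, -0.36]
[0.15, -0.04, -0.36]
[0.13, -0.03, -0.37]
side 64 r 0.151 0.188 th 1.095 y -0.022 0.008
top 130 r 0.15 0.2 th 1.103 y -0.013 0.013
```

Emit:
apply_moves([
  [[0, 0.24, -0.06, -0.3, 0.005, 0.02, 0], [0, 0.22, -0.06, -0.32, 0.005, 0.02, 0], [0, 0.2, -0.05, -0.33, 0.005, 0.02, 0], [0, 0.19, -0.05, -0.34, 0.005, 0.02, 0], [0, 0.17, -0.04, -0.35, 0.005, 0.02, 0], [0, 0.15, -0.04, -0.36, 0.005, 0.02, 0]],
])

```text
time_s: 32.22
tcp_pos: [0.7337, 0.0739, 0.178]
ee_rot: [[0.858, -0.239, -0.454], [-0.207, -0.971, 0.121], [-0.47, -0.01, -0.883]]
wrist_force: [1.7, 0.2, 0.7]
gripper_width: 0.293
```

Run:
```python
from g import *
arc(8,.055,.181); tab()
p=capture("side"); save(p,"s26.png",(180,110,330,250),5)
```

```text
theta~ 1.509 r 0.1829 y 0.0006 w 0.293 F [1.7 0.2 0.7] rv [-0.086 -0.303 -0.008]
[0.14, -0.04, -0.37]
[0.12, -0.03, -0.38]
[0.1, -0.03, -0.38]
[0.08, -0.02, -0.39]
[0.06, -0.02, -0.39]
[0.04, -0.01, -0.4]
[0.02, -0.01, -0.4]
[-0.0, 0.0, -0.4]
side 85 r 0.15 0.185 th 1.451 y -0.018 0.012
top 146 r 0.148 0.197 th 1.473 y -0.015 0.015
```

View pics/s26.png

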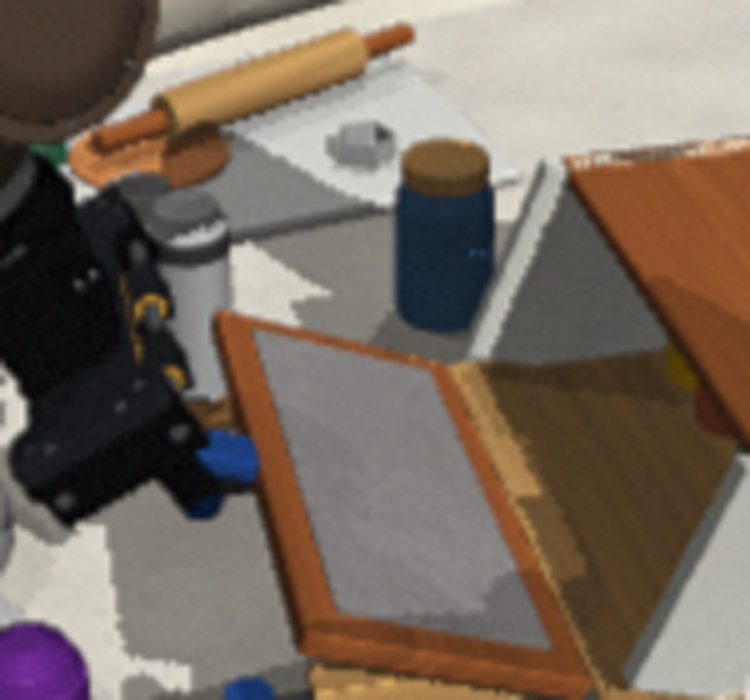

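Emit:
apply_moves([
  [[0, 0.14, -0.04, -0.37, 0, 0, 0], [0, 0.12, -0.03, -0.38, 0, 0, 0], [0, 0.1, -0.03, -0.36, 0, 0, 0], [0, 0.08, -0.02, -0.35, 0, 0, 0], [0, 0.06, -0.02, -0.35, 0, 0, 0]],
])

```text
time_s: 32.78
tcp_pos: [0.7476, 0.0704, 0.1263]
ee_rot: [[0.859, -0.241, -0.453], [-0.208, -0.971, 0.121], [-0.469, -0.01, -0.883]]
wrist_force: [0.8, -0.1, 0.1]
gripper_width: 0.292
```

Run:
```python
from g import *
arc(3,.055,.181); tab()
```

```text
theta~ 1.803 r 0.1833 y 0.0006 w 0.292 F [ 0.8 -0.1  0.1] rv [-0.086 -0.302 -0.006]
[0.03, -0.01, -0.4]
[0.01, -0.0, -0.4]
[-0.01, 0.0, -0.4]
side 88 r 0.15 0.179 th 1.744 y -0.013 0.015
top 128 r 0.148 0.195 th 1.766 y -0.015 0.013
```

Emit:
apply_moves([
  [[0, 0.02, 0, -0.25, 0, 0, 0], [0, 0.01, 0, -0.25, 0, 0, 0], [0, 0, 0, -0.25, 0, 0, 0], [0, 0, 0, -0.2, 0, 0, 0], [0, 0, 0, 0, 0, 0, 0]],
])

```text
time_s: 33.3
tcp_pos: [0.749, 0.07, 0.1016]
ee_rot: [[0.859, -0.24, -0.451], [-0.208, -0.971, 0.12], [-0.467, -0.009, -0.884]]
wrist_force: [1.5, -1.6, -1.0]
gripper_width: 0.29
```

Run:
```python
from g import *
arc(1,.055,.181); tab()
```

```text
theta~ 1.938 r 0.1834 y 0.0006 w 0.29 F [ 1.5 -1.6 -1. ] rv [-0.084 -0.3   -0.007]
[-0.02, 0.0, -0.4]
side 83 r 0.149 0.179 th 1.879 y -0.013 0.012
top 115 r 0.148 0.193 th 1.887 y -0.013 0.014
```

Emit:
apply_moves([
  [[0, 0, 0, -0.12, 0, 0, 0], [0, 0, 0, -0.12, 0, 0, 0], [0, 0, 0, 0, 0, 0, 0]],
])

```text
time_s: 33.65
tcp_pos: [0.7491, 0.0699, 0.1015]
ee_rot: [[0.861, -0.238, -0.449], [-0.207, -0.971, 0.119], [-0.464, -0.01, -0.886]]
wrist_force: [0.5, -1.0, -1.2]
gripper_width: 0.292
```

Run:
```python
from g import *
arc(1,.055,.181); tab()
p=capture("side"); save(p,"s27.png",(170,110,330,250),5)
X=cloud(p)-O
m=(abs(X@YB)<.13)&((X@U)>.02)&((X@U)<.14)&(X[...,2]>.1)&(X[...,2]<.2); P=X[m]
print(np.polyfit(P@U,P[:,2],1),np.median(P[:,2]))
```

```text
theta~ 1.938 r 0.1834 y 0.0006 w 0.292 F [ 0.5 -1.  -1.2] rv [-0.084 -0.297 -0.009]
[-0.02, 0.0, -0.4]
side 83 r 0.149 0.178 th 1.877 y -0.014 0.013
top 116 r 0.149 0.193 th 1.887 y -0.013 0.015
[-0.00443873  0.14455522] 0.14425051894426505
```

View pics/s27.png

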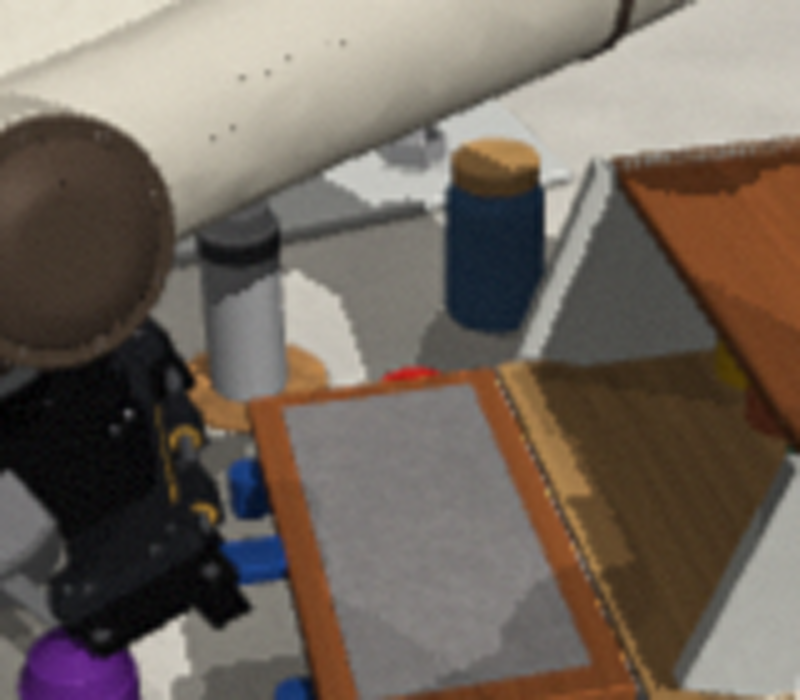

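The flap is level (slope -0.004) and resting on the supports. I release and lift straight up.

Emit:
apply_moves([
  [[70, 0, 0, 0, 0, 0, 0], [70, 0, 0, 0, 0, 0, 0], [70, 0, 0, 0, 0, 0, 0], [70, 0, 0, 0, 0, 0, 0], [70, 0, 0, 0, 0, 0, 0], [70, 0, 0, 0, 0, 0, 0], [70, 0, 0, 0.3, 0, 0, 0], [70, 0, 0, 0.6, 0, 0, 0], [70, 0, 0, 0.9, 0, 0, 0], [70, 0, 0, 1, 0, 0, 0], [70, 0, 0, 1, 0, 0, 0], [70, 0, 0, 1, 0, 0, 0]],
])

```text
time_s: 34.8
tcp_pos: [0.7426, 0.0707, 0.2141]
ee_rot: [[0.849, -0.236, -0.473], [-0.206, -0.972, 0.117], [-0.488, -0.002, -0.873]]
wrist_force: [0.7, 0.3, -0.5]
gripper_width: 0.698
```

Emit:
apply_moves([
  [[70, 0, 0, 1, 0, 0, 0], [70, 0, 0, 1, 0, 0, 0], [70, 0, 0, 1, 0, 0, 0], [70, 0, 0, 0.5, 0, 0, 0], [70, 0, 0, 0, 0, 0, 0], [70, 0, 0, 0, 0, 0, 0]],
])

```text
time_s: 35.3
tcp_pos: [0.7378, 0.0685, 0.3131]
ee_rot: [[0.849, -0.236, -0.474], [-0.207, -0.972, 0.113], [-0.487, 0.002, -0.873]]
wrist_force: [0.5, -0.4, 0.3]
gripper_width: 0.703
```

Run:
```python
from g import *
s=sense();print(s["tcp_pos"],s["wrist_force"],s["time_s"])
def circ(P):
    A=np.c_[2*P[:,:2],np.ones(len(P))]; s=np.linalg.lstsq(A,(P[:,:2]**2).sum(1),rcond=None)[0]
    return s[:2]
for n in ("side","top"):
    p=capture(n); save(p,"f_"+n+".png",scale=1.5); X0=cloud(p);X=X0-O
    m=(abs(X@YB)<.13)&((X@U)>.02)&((X@U)<.14)&(X[...,2]>.1)&(X[...,2]<.2); P=X[m]
    if len(P)>50: print(n,"flap slope,z",np.polyfit(P@U,P[:,2],1),len(P))
    hsv=cv2.cvtColor(p["pixels"],cv2.COLOR_RGB2HSV); H,S,V=[hsv[...,i].astype(int) for i in range(3)]
    k,l,st,c=cv2.connectedComponentsWithStats(((H>100)&(H<125)&(S>150)&(V>40)).astype(np.uint8))
    for i in range(1,k):
        P=X[l==i];P=P[np.isfinite(P).all(1)]
        if len(P)>8 and abs(P.mean(0)[0])<.3:
            q=(P.min(0)+P.max(0))/2; print(n,"blue",c[i].round(),"u",(q@U).round(3),"y",(q@YB).round(3),"z",q[2].round(3))
    for nm,cx,cy,R,z0,z1 in [("shaker",.617,-.262,.05,.03,.125),("canister",.412,-.27,.07,.02,.1),("bottle",.662,.32,.05,.02,.09),("jar",.57,-.095,.045,.02,.075)]:
        m=(np.hypot(X0[...,0]-cx,X0[...,1]-cy)<R)&(X0[...,2]>z0)&(X0[...,2]<z1)
        if m.sum()>8: print(n,nm,circ(X0[m]).round(3))
```

```text
[0.73778691 0.06854918 0.31305807] [ 0.45274247 -0.38940628  0.29396277] 35.3
side flap slope,z [-0.00465413  0.14463261] 3015
side blue [277. 151.] u -0.094 y 0.399 z 0.097
side blue [219. 207.] u 0.158 y 0.088 z 0.117
side blue [216. 222.] u 0.174 y -0.003 z 0.138
side blue [229. 252.] u 0.157 y -0.091 z 0.116
side shaker [ 0.623 -0.263]
side canister [ 0.415 -0.28 ]
side bottle [0.664 0.319]
top flap slope,z [-0.00838933  0.14335362] 1804
top blue [256. 154.] u 0.17 y 0.001 z 0.141
top blue [284. 167.] u 0.156 y 0.091 z 0.126
top shaker [ 0.618 -0.261]
top canister [ 0.41  -0.278]
top bottle [0.659 0.321]
top jar [ 0.566 -0.096]
```

View pics/f_side.png

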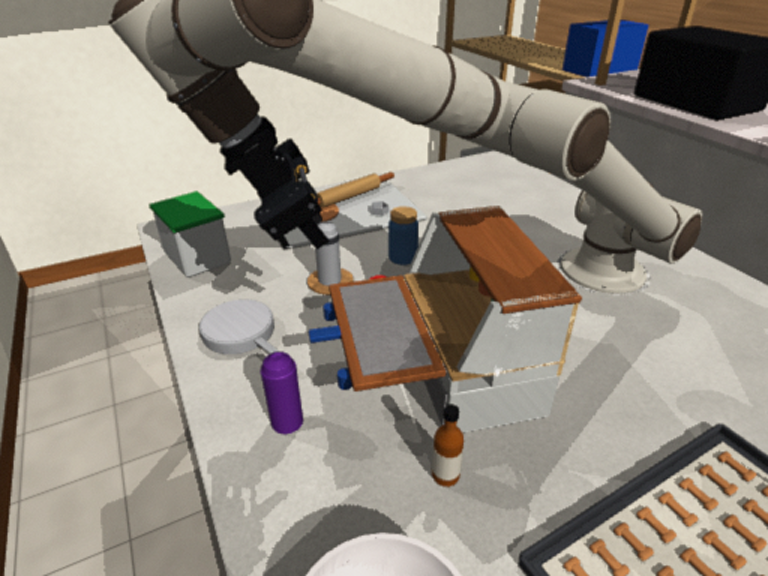

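View pics/f_top.png

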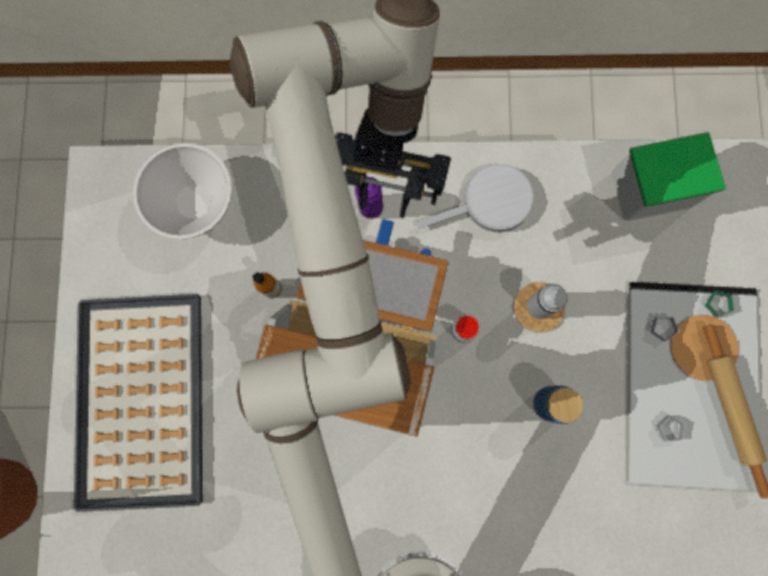

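The pictures show the flap level at side (385,330), the knobs out at (330,312) and (345,378), and the shaker upright on the trivet at (328,255). The gripper is clear and the bystanders are unmoved, so I hand in.

```bash
python3 -c "
from station import finish_job; print(finish_job())"
```

```text
the job is handed in; nothing more can be done
None
```

The job is handed in with every step done. No verdict is reported, so this rests on my own last checks. It took about 35 s of the 72 s allowed.

**What I did:** I stood the steel shaker on the cork trivet, pulled both supports to their stops with the flap up, then lowered the flap by its tab onto the supports.

**Last checks:**
- **Flap:** level, with a slope of -0.005 to -0.008 rad and its upper face at z ≈ 0.144.
- **Supports:** the knobs were about 0.157 m in front of the bureau, which is fully out. The final top view saw only one knob; the side view saw both.
- **Shaker:** upright, about 2 to 7 mm from the trivet's centre depending on the camera.
- **Bystanders:** the canister and bottle were within about 1 mm of their starting places in both views. The jar was too, but only the top view could measure it.
- **Robot:** about 0.18 m above the flap, with no contact force.

**What went wrong or disagreed:**
- **First tab grip slipped off at about 0.7 rad.** The closed fingers stayed in front of the tab, so the flap did not fall. I pushed it back shut and gripped again.
- **Fingertip position did not match the text.** The depth images put the tips about 25 mm shallower than stated, so the first grip held only the tab's end. I used the measured value for the second grip.
- **Camera offset.** The two cameras differed from each other by about 4 mm throughout.

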